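# Refill the touch-up kit tray

### The job

Put the touch-up kit back in its tray on the bench: set the flat file, the paint brush, the tape measure (upright, as it stands now) and the roll of black tape each in the pocket that is cut to its outline, fully down on the red pocket floor. The wood chisel and the bigger roll of masking tape look much like two of them but do not belong to this kit: leave them lying where they are.

Things in the scene. Friction and masses are not known exactly. Their poses are not given: they have to be found in the camera images.
- flat_file: grey flat file with a round timber handle, lying, 26 x 245 x 29 mm, 0.18 kg. Origin: centre of the outline, on the underside; y along the length: handle from y = 22 to 122 mm, blade, 19 mm wide, to y = -122. It rests rolled about 0.26 rad about y. As it lies, at y = 42 mm (about its centre of mass) the handle is 21 mm across, its axis 11 mm up and 4 mm towards +x: grip there.
- black_roll: roll of black electrical tape lying flat, a ring 62 x 59 mm across and 19 mm high, 0.05 kg; rigid. Origin: centre, on the underside; z up. Grip it across the outside. It and the other tools lie before a closed toolbox 224 mm high: lift them clear of it.
- paint_brush: flat paint brush with a red handle, its dark bristles set hard, lying flat, 54 wide x 212 long x 16 mm high, 0.09 kg. Origin: centre of the outline, on the underside; y along the length: bristles and ferrule, 54 mm wide, from y = -106 to -6 mm; handle at +y, from y = 25 to 60 mm 19 mm wide and 1 to 14 mm up: grip it there across x, at y = 38 (40 N).
- tape_measure: yellow and black tape measure standing on its edge, 34 wide x 97 long x 68 mm high, 0.24 kg. Origin: centre of the outline, on the underside; x across, y along the length: the case, 30 mm thick, from y = -23 to +49 mm; a short end of blade, 16 mm wide, sticks out at -y, 5 mm up; z up. Grip the case across x at about y = +13 mm.
- masking_roll: the bigger roll of tape, beige masking tape lying flat, 96 mm across and 25 mm high: not part of the kit, to be left lying. Origin: centre, on the underside.
- chisel: wood chisel, its round timber handle like the file's but its blade smooth, with a cutting edge, 30 x 272 x 30 mm; it lies alone on the far left, beyond the tray: not part of the kit, to be left lying. Origin: centre of the outline, on the underside; y along the length, handle at +y.
- insert_file: Black insert for the file: pocket 38 mm wide for the blade, y = -130 to 14, 44 mm for the handle, y = 14 to 130; either way round. Fixed, 78 x 276 x 17 mm, one of four in any order in a grey tray (lip 8 mm high). Origin: centre of underside, 3 mm over bench; y along length. Pocket 12 mm deep, red floor at z = 5 mm; a black finger channel as deep, |y| < 25, crosses all four (here to y = 62).
- insert_roll: Black insert for the roll of black tape: round pocket 76 mm across. Fixed, 78 x 276 x 17 mm, one of four in any order in a grey tray (lip 8 mm high). Origin: centre of underside, 3 mm over bench; y along length. Pocket 12 mm deep, red floor at z = 5 mm; a black finger channel as deep, |y| < 25, crosses all four.
- insert_brush: Black insert for the brush: pocket 70 mm wide for the bristles, y = -114 to 2, then 56, and 36 for the handle, y = 33 to 114. Fixed, 78 x 276 x 17 mm, one of four in any order in a grey tray (lip 8 mm high). Origin: centre of underside, 3 mm over bench; y along length. Pocket 12 mm deep, red floor at z = 5 mm; a black finger channel as deep, |y| < 25, crosses all four (here to y = 62).
- insert_tape: Black insert for the tape measure: oblong pocket 50 mm wide, y = -57 to 57; either way round. Fixed, 78 x 276 x 17 mm, one of four in any order in a grey tray (lip 8 mm high). Origin: centre of underside, 3 mm over bench; y along length. Pocket 12 mm deep, red floor at z = 5 mm; a black finger channel as deep, |y| < 25, crosses all four.
Things that resemble listed ones, but are neither listed nor needed, are in the scene too. What is shaped like the black_roll but pink is not meant.

How it is judged:
At the end, for the whole second after the job is handed in: Each kit tool rests in its own pocket: origin within 18 mm horizontally of its insert's and under 4 mm above the pocket floor, length along the insert's within 0.3 rad, tilt under 0.12 rad (file 0.45), at rest; the masking tape and chisel lie at rest within 30 mm of their starts (horizontal distance between flat_file and insert_file below 0.025 m and z of flat_file in the frame of insert_file between 0.001 and 0.009 m and angle between flat_file's own z axis and vertical below 0.45 rad and linear speed of each of flat_file, black_roll, paint_brush, tape_measure, masking_roll, chisel below 0.02 m/s and angle between the y axis of flat_file and the y axis of insert_file, either way round below 0.3 rad and horizontal distance between black_roll and insert_roll below 0.025 m and z of black_roll in the frame of insert_roll between 0.001 and 0.009 m and angle between each of black_roll, paint_brush, tape_measure's own z axis and vertical below 0.12 rad and horizontal distance between paint_brush and insert_brush below 0.025 m and z of paint_brush in the frame of insert_brush between 0.001 and 0.009 m and angle between the y axis of paint_brush and the y axis of insert_brush, either way round below 0.3 rad and horizontal distance between tape_measure and insert_tape below 0.025 m and z of tape_measure in the frame of insert_tape between 0.001 and 0.009 m and angle between the y axis of tape_measure and the y axis of insert_tape, either way round below 0.3 rad and distance of each of masking_roll, chisel from where it was at the start of the episode below 0.03 m); the robot touches nothing.
It fails at once if the masking tape is moved more than 40 mm (distance of masking_roll from where it was at the start of the episode above 0.04 m).
It fails at once if the chisel is moved more than 40 mm (distance of chisel from where it was at the start of the episode above 0.04 m).
It also fails if it takes over 126 s, if anything falls off the work surface, if the arm or the gripper's body presses on something with over 40 N, if the wrist force passes 120 N, or if a joint passes its speed limit or range.

### The arm

A 7-joint arm with a two-finger parallel gripper is mounted at the origin on a cart in front of the work surface, level with it; the furniture and walls round the work are solid. World frame = base frame: x ahead of the robot, y to its left, z up, the work surface at z = 0. Lengths are in m, angles in rad, forces in N, time in s.
With the tool pointing down it reaches from about 0.4 to 0.85 m from the base axis. Payload 4.4 kg.
Tool frame: the origin (TCP) lies at the very end of the fingers, on their centre line; the grasp point (between the pads) lies 19 mm behind it; z points along the fingers, y is the line along which they close (so a half turn about z gives the same grasp; the last joint's range is limited). The gripper opens to 94 mm and grips with 3 to 60 N. Pads are 16 mm wide; open, the fingers measure 119 mm over their backs; the gripper's body (75 mm by 177 mm) begins 78 mm behind the grasp point.
Start: joints at [-1.309, 0.628, 0.038, 1.517, -0.027, 0.996, -0.02], TCP at [0.209, 0.615, 0.205] pointing down, gripper open.
Joint ranges: [-3.06, 3.06], [-0.37, 2.12], [-1.25, 1.32], [0.18, 2.47], [-1.1, 4.24], [0.23, 1.98], [-2.94, 2.94]. Speed limits (rad/s): [2.57, 2.57, 3.14, 3.14, 3.14, 3.14, 3.14].

### API

Orientations are given as a 3x3 rotation matrix whose columns are the frame's x, y, z axes.
In Python, from bench import * gives the robot as it stands.
- The arm moves only by the tool jog_arm, never from a script. Its argument "steps" is a list of rows, each a list of 7 numbers: the shift along the tool's x, y, z scaled (see below), then the turn, a rotation vector about the tool's x, y, z scaled (see below), then the closure, from -1 (fully open) to 1 (shut). A call has 1 to 12 rows; each row shifts and turns the commanded pose from where the row before left it, along the tool's axes as they then stand; what a row does not reach is not made up. The controller multiplies each number of a shift by 0.06 m and each number of a turn by 0.12 rad. A row lasts 1/8 s, in which the tool goes at most 62.5 mm and 10.7 degrees, less where a joint would pass 70% of its speed; a pose out of reach is approached as far as the arm can. A call with a number of a shift or a turn outside -1 to 1 is refused whole. A call with a gripper value outside its range is refused whole. The fingers move at their own pace and stop on an object; "force" is the grip in N (left out, the last holds). Time passes only in rows, so rows that do not move let the fingers close. It gives the time, the measured TCP pose, the force, the opening and the grip force at its end, in the units of the state.
- get_obs(): the state, without advancing time (a new reading comes with each control period).
- snapshot(name): name is "scene" or "top" or "wrist"; returns the picture (480x640x3 uint8, red, green, blue); there is no depth.
- camera_params(name): a dict with "fx", "fy", "cx", "cy" (pixels), "cam_to_world" (4x4, takes a point from camera to world coordinates); the wrist camera has in their place "T_tool_cam" (4x4, takes a point from camera to tool coordinates, whose origin is the TCP and whose axes are the flange's). Camera axes: x right, y up, looking along -z (the intrinsics and any distortion apply to the point x, -y, -z); pixel columns grow to the right and rows downward; lengths in m; the calibration is good to about 2 mm. A picture is of the moment at which its call begins: read the wrist's pose just before it. camera_params takes no time and is no camera call.
- sign_off(): hands the job in; it is judged then, once.
The state is a dict: "clock": time; "qpos": joint angles; "qvel": joint speeds; "joint_efforts": joint torques, N m; "ee_pos": TCP position; "tcp_rot": TCP orientation; "force": force on the tool from outside, world axes, zero at the start; "wrist_torque": the same for the moment, N m; "finger_gap": finger opening in m; "finger_force": force on a finger pad.
Only numpy, scipy, OpenCV 4.12 (cv2) and the standard library are available. Lean on these libraries where they do the work, as an engineer would, in place of code of your own. Each camera call takes 0.05 s, during which the arm holds its last target. There are 200 camera calls.

## Working session

There is one attempt and no reset: what is moved stays moved. The work goes in short steps, Python scripts to look and compute and a tool call to move; the robot and the scene stay as the last step left them, time stands still between calls to the robot, and variables do not carry over. Pictures are saved under pics/ and viewed, at most 14 in all, crops included, and the job is handed in when it is done.

Besides the shell and the picture viewer there is one more tool, called after "Request:" as name(argument=value, ...), one argument or row to a line, values as JSON. jog_arm: Moves the arm, as the interface text tells. Its arguments: {"type":"object","properties":{"steps":{"type":"array","items":{"type":"array","items":{"type":"number","minimum":-1,"maximum":1}}},"force":{"type":"number"}},"required":["steps"]}

```bash
mkdir -p pics; python3 - <<'E'
from bench import *
import cv2,json
for n in("scene","top"):
    cv2.imwrite(f"pics/{n}0.png",snapshot(n)[:,:,::-1])
    p=camera_params(n);print(n,{k:(v if not hasattr(v,'tolist') else v.tolist()) for k,v in p.items()})
print(camera_params("wrist"))
print(get_obs())
E
```

```text
scene {'fx': 505.3943130877864, 'fy': 505.3943130877864, 'cx': 318.6683338099226, 'cy': 241.6412383979042, 'cam_to_world': [[0.5203975315440199, 0.6431021615968242, -0.5617882331558606, -0.2876103756358971], [-0.8538692548668769, 0.3844355813861707, -0.35087972206635343, -0.42698186294548646], [-0.009680121692181937, 0.6622906412699558, 0.7491844911170114, 1.0966628366901703], [0.0, 0.0, 0.0, 1.0]]}
top {'fx': 546.720219600192, 'fy': 546.720219600192, 'cx': 312.6339363654962, 'cy': 237.21245267937726, 'cam_to_world': [[0.0141903884207213, 0.9892641470605755, -0.14544786081954128, 0.3073647020210265], [-0.9998807889510392, 0.014924586345723283, 0.003957854097391982, 0.07279877050186104], [0.006086112315448685, 0.1453743583405294, 0.9893580015211695, 1.516108386237566], [0.0, 0.0, 0.0, 1.0]]}
{'fx': 334.91046358485625, 'fy': 334.91046358485625, 'cx': 325.1399063056979, 'cy': 239.58218708892954, 'T_tool_cam': array([[ 6.95006493e-04,  9.60413825e-01,  2.78576383e-01,
         8.17066999e-02],
       [ 9.99999024e-01, -1.00516397e-03,  9.70532954e-04,
        -5.47891715e-04],
       [ 1
[... 283 characters left out ...]
00085]), 'qvel': array([ 0.00115328, -0.00206764,  0.00016016, -0.00183006, -0.00231332,
       -0.00174669, -0.00052065]), 'joint_efforts': array([ 2.63023838e-03, -5.50800169e+01,  1.14724405e+00, -1.87119806e+01,
       -5.22024720e-02,  1.91856944e-02,  5.26204838e-05]), 'ee_pos': array([0.20906106, 0.61486324, 0.20469789]), 'tcp_rot': array([[-9.46755245e-01,  3.21953826e-01, -4.90186470e-04],
       [ 3.21954198e-01,  9.46754005e-01, -1.53264510e-03],
       [-2.93549515e-05, -1.60885738e-03, -9.99998705e-01]]), 'force': array([ 0.22685505, -0.52424309,  0.37256386]), 'wrist_torque': array([-0.03690909,  0.0071373 , -0.01969006]), 'finger_force': 0.0, 'finger_gap': 0.09417309085493743}
```

View pics/top0.png

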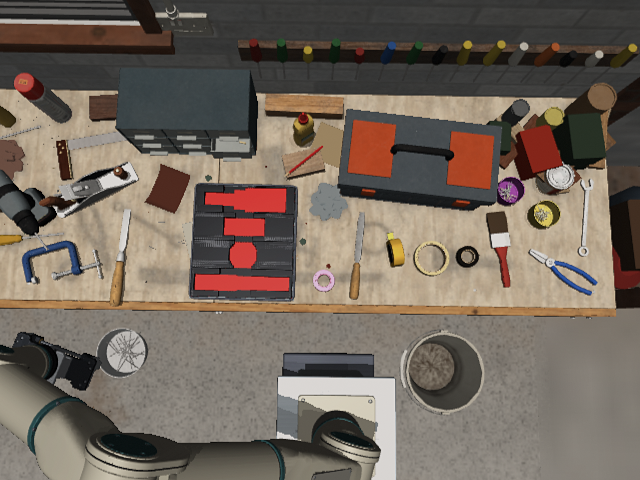

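View pics/scene0.png

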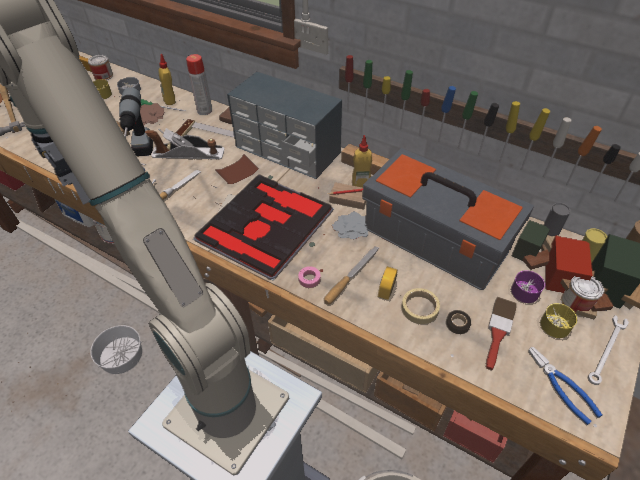

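Candidates (top view): for the file, the flat file at (358,255) or the chisel at (122,255). For the black roll, the black one at (467,256), the beige one at (431,258) or the pink one at (323,280). The brush is at (500,250) and the tape measure at (396,250). I choose the items at (358,255), (467,256), (500,250) and (396,250), and will check them in enlarged crops.

```bash
cat > h.py <<'E'
from bench import *
import numpy as np, cv2
def cam(n,ob=None):
    p=camera_params(n)
    if n=="wrist":
        T=np.eye(4);T[:3,:3]=ob["tcp_rot"];T[:3,3]=ob["ee_pos"];M=T@p["T_tool_cam"]
    else: M=np.array(p["cam_to_world"])
    return p,M
def ray(n,u,v,ob=None,c=None):
    p,M=c or cam(n,ob)
    d=M[:3,:3]@np.array([(u-p["cx"])/p["fx"],-(v-p["cy"])/p["fy"],-1]);return M[:3,3],d/np.linalg.norm(d)
def onz(n,u,v,z,ob=None,c=None):
    o,d=ray(n,u,v,ob,c);return o+d*(z-o[2])/d[2]
def tri(r1,r2):
    A=np.stack([r1[1],-r2[1]],1);s=np.linalg.lstsq(A,r2[0]-r1[0],rcond=None)[0]
    a=r1[0]+s[0]*r1[1];b=r2[0]+s[1]*r2[1];return (a+b)/2,np.linalg.norm(a-b)
def crop(img,x0,y0,x1,y1,k,step,fn):
    c=cv2.resize(img[y0:y1,x0:x1,::-1],None,fx=k,fy=k,interpolation=cv2.INTER_CUBIC)
    for x in range(-(-x0//step)*step,x1,step):
        cv2.line(c,(int((x-x0)*k),0),(int((x-x0)*k),6),(255,255,0),1);cv2.putText(c,str(x),(int((x-x0)*k),16),0,.4,(255,255,0),1)
    for y in range(-(-y0//step)*step,y1,step):
        cv2.line(c,(0,int((y-y0)*k)),(6,int((y-y0)*k)),(255,255,0),1);cv2.putText(c,str(y),(8,int((y-y0)*k)+4),0,.4,(255,255,0),1)
    cv2.imwrite(fn,c)
E
python3 - <<'E'
from h import *
t=cv2.imread("pics/top0.png")[:,:,::-1];s=cv2.imread("pics/scene0.png")[:,:,::-1]
crop(t,180,175,310,305,4.6,10,"pics/t_tray.png")
crop(t,310,200,520,310,3.8,10,"pics/t_tools.png")
crop(s,300,230,530,375,3.4,10,"pics/s_tools.png")
for n,u,v in [("far blade",361,213),("handle end",354,298),("tape",396,250),("mask",431,258),("roll",467,256),("brush tip",497,213),("brush end",507,286),("tb",345,190),("tray",193,185),("tray",296,300),("pink",323,280)]:
    print(n,onz("top",u,v,0.01).round(3))
E
```

```text
far blade [ 0.599 -0.068  0.01 ]
handle end [ 0.362 -0.049  0.01 ]
tape [ 0.496 -0.165  0.01 ]
mask [ 0.475 -0.262  0.01 ]
roll [ 0.483 -0.362  0.01 ]
brush tip [ 0.605 -0.45   0.01 ]
brush end [ 0.401 -0.47   0.01 ]
tb [ 0.665 -0.023  0.01 ]
tray [0.673 0.406 0.01 ]
tray [0.354 0.11  0.01 ]
pink [0.41  0.037 0.01 ]
```

View pics/t_tray.png

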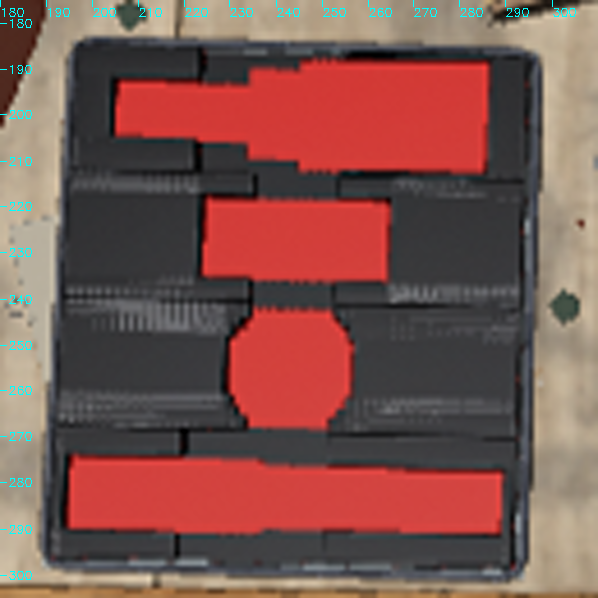

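View pics/t_tools.png

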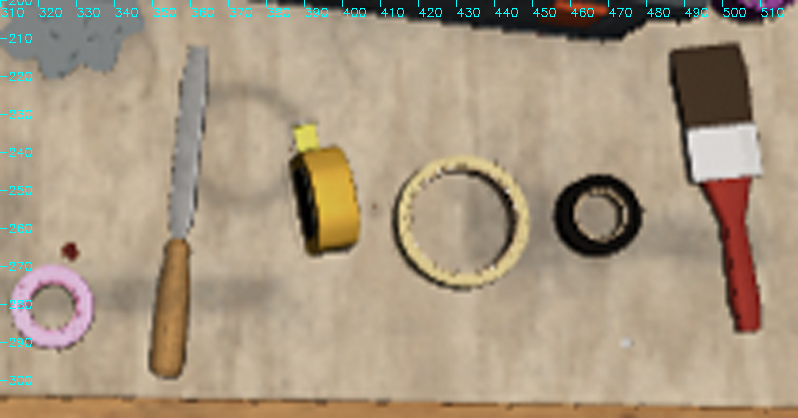

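View pics/s_tools.png

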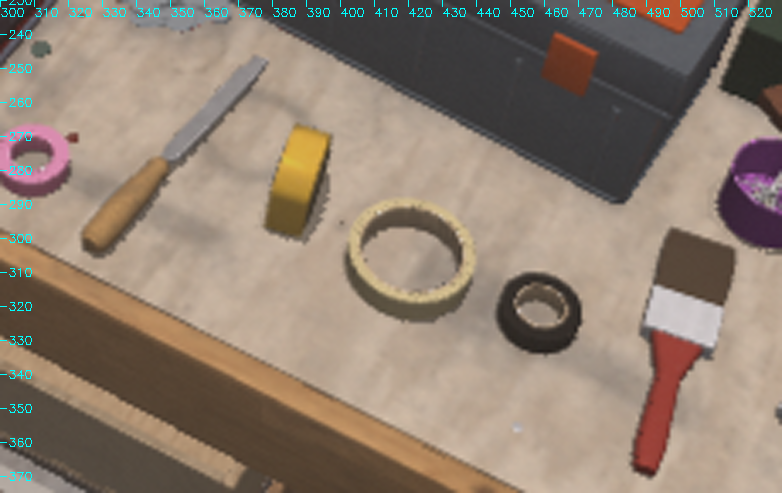

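The crops show:
- **File:** grey blade with a square tip and a timber handle, tip (362,212), joint (357,263), end (354,299).
- **Black roll:** (468,257), dark and smaller than the beige one.
- **Tape measure:** top centre (397,252).
- **Brush:** joint (500,247), handle end (507,287).
- **Pockets, far to near:** brush (wide side to the right), tape, roll, file (wider side and channel to the left).

```bash
python3 - <<'E'
from h import *
P={"roll hole":((467.9,256.6),(458.8,319.4)),"brush end":((506.6,286.8),(490.6,368.2)),"brush joint":((500,247.4),(500.9,331.5)),
"file end":((353.9,299),(327,302)),"file joint":((356.8,262.6),(349.4,276.5)),"file tip":((362.1,212.1),(377,247.6)),
"tape farcorner":((400.3,238.7),(397.4,269))}
for k,(a,b) in P.items():
    x,e=tri(ray("top",*a),ray("scene",*b));print(k,x.round(3),round(e,4))
c=lambda x,y:(180+x/4.6,175+y/4.6)
for k,pts in {"brush":[(115,80),(115,133),(490,63),(487,173)],"tape":[(205,199),(202,276),(390,203),(387,281)],"roll":[(291,309),(289,430),(228,370),(353,370)],"file":[(68,455),(66,528),(503,471),(502,534)],"tray":[(80,40),(541,52),(45,568),(520,577)]}.items():
    print(k,[onz("top",*c(*p),0.008).round(3)[:2].tolist() for p in pts])
print(onz("top",396.8,252.4,.068))
E
```

```text
roll hole [ 0.478 -0.359  0.022] 0.0043
brush end [ 0.399 -0.47   0.006] 0.0011
brush joint [ 0.509 -0.458  0.004] 0.0018
file end [ 0.359 -0.048  0.013] 0.0024
file joint [ 0.459 -0.056  0.014] 0.0004
file tip [ 0.603 -0.07  -0.   ] 0.0044
tape farcorner [ 0.52  -0.168  0.054] 0.0054
brush [[0.652, 0.372], [0.619, 0.371], [0.666, 0.142], [0.598, 0.143]]
tape [[0.579, 0.314], [0.532, 0.314], [0.578, 0.201], [0.53, 0.202]]
roll [[0.512, 0.26], [0.439, 0.258], [0.475, 0.296], [0.476, 0.221]]
file [[0.422, 0.39], [0.378, 0.389], [0.416, 0.129], [0.378, 0.129]]
tray [[0.677, 0.394], [0.674, 0.111], [0.354, 0.401], [0.353, 0.118]]
[ 0.48267875 -0.15818042  0.068     ]
```

```bash
cat > plan.py <<'E'
import sys
from h import *
from scipy.spatial.transform import Rotation as R
def az2R(a):
    a=np.radians(a);y=np.array([np.cos(a),np.sin(a),0]);z=np.array([0,0,-1.]);return np.stack([np.cross(y,z),y,z],1)
def plan(wps,vmax=.05,wmax=.1,pose=None):
    """wps: list of (x,y,z,yaz deg); prints rows from measured pose"""
    o=get_obs();p,Q=(o["ee_pos"].copy(),o["tcp_rot"].copy())
    for w in wps:
        T=az2R(w[3]);d0=np.array(w[:3])-p;rv=R.from_matrix(Q.T@T).as_rotvec()
        n=max(int(np.ceil(max(np.linalg.norm(d0)/vmax,np.linalg.norm(rv)/wmax))),1);rows=[]
        for i in range(n):
            k=n-i;s=(Q.T@((np.array(w[:3])-p)/k)/.06).round(2);r=(R.from_matrix(Q.T@T).as_rotvec()/k/.12).round(2)
            p=p+Q@s*.06;Q=Q@R.from_rotvec(r*.12).as_matrix();rows.append([*s.tolist(),*r.tolist()])
        print(w,n);print(str(rows).replace(" ","").replace(".0,",",").replace("-0,","0,"))
if __name__=="__main__":
    plan(eval(sys.argv[1]),*(map(float,sys.argv[2:])))
E
python3 plan.py "[(.40,.38,.30,60),(.467,-.4626,.22,96.2),(.4666,-.4626,.06,96.2)]"
```

```text
(0.4, 0.38, 0.3, 60) 7
[[-0.61,-0.38,-0.23,0,0,0.23],[-0.62,-0.37,-0.23,0,0,0.23],[-0.63,-0.35,-0.22,0,0,0.23],[-0.64,-0.33,-0.23,0,0,0.24],[-0.65,-0.31,-0.22,0,0,0.23],[-0.66,-0.3,-0.23,-0.01,0,0.24],[-0.67,-0.27,-0.22,0,0,0.23]]
(0.467, -0.4626, 0.22, 96.2) 17
[[-0.47,-0.68,0.08,0,0,-0.31],[-0.44,-0.7,0.08,0,0,-0.31],[-0.42,-0.72,0.08,0,0,-0.31],[-0.39,-0.73,0.08,0,0,-0.31],[-0.36,-0.74,0.08,0,0,-0.31],[-0.34,-0.76,0.08,0,0,-0.31],[-0.31,-0.77,0.08,0,0,-0.31],[-0.28,-0.78,0.08,0,0,-0.31],[-0.25,-0.79,0.08,0,0,-0.31],[-0.22,-0.8,0.08,0,0,-0.31],[-0.19,-0.81,0.08,0,0,-0.31],[-0.16,-0.81,0.08,0,0,-0.31],[-0.13,-0.82,0.08,0,0,-0.31],[-0.1,-0.82,0.07,0,0,-0.31],[-0.06,-0.83,0.08,0,0,-0.31],[-0.03,-0.83,0.07,0,0,-0.31],[-0.01,-0.82,0.08,0,0,-0.3]]
(0.4666, -0.4626, 0.06, 96.2) 4
[[0,0,0.67,0,0,-0.0],[0,0,0.66,0,0,-0.0],[0.01,0,0.67,0,0,-0.0],[0,0,0.66,0,0,-0.0]]
```

Request:
jog_arm(
  steps=[
    [-0.61,-0.38,-0.23,0,0,0.23,-1],
    [-0.62,-0.37,-0.23,0,0,0.23,-1],
    [-0.63,-0.35,-0.22,0,0,0.23,-1],
    [-0.64,-0.33,-0.23,0,0,0.24,-1],
    [-0.65,-0.31,-0.22,0,0,0.23,-1],
    [-0.66,-0.3,-0.23,0,0,0.24,-1],
    [-0.67,-0.27,-0.22,0,0,0.23,-1],
    [-0.47,-0.68,0.08,0,0,-0.31,-1],
    [-0.44,-0.7,0.08,0,0,-0.31,-1],
    [-0.42,-0.72,0.08,0,0,-0.31,-1],
    [-0.39,-0.73,0.08,0,0,-0.31,-1],
    [-0.36,-0.74,0.08,0,0,-0.31,-1],
  ],
)

```text
clock: 1.6
ee_pos: [0.4197, 0.1313, 0.276]
tcp_rot: [[-0.944, 0.33, -0.0], [0.33, 0.944, -0.0], [0.0, -0.0, -1.0]]
force: [0.7, -0.7, 0.6]
finger_gap: 0.094
finger_force: 0.0
```

Request:
jog_arm(
  steps=[
    [-0.34,-0.76,0.08,0,0,-0.31,-1],
    [-0.31,-0.77,0.08,0,0,-0.31,-1],
    [-0.28,-0.78,0.08,0,0,-0.31,-1],
    [-0.25,-0.79,0.08,0,0,-0.31,-1],
    [-0.22,-0.8,0.08,0,0,-0.31,-1],
    [-0.19,-0.81,0.08,0,0,-0.31,-1],
    [-0.16,-0.81,0.08,0,0,-0.31,-1],
    [-0.13,-0.82,0.08,0,0,-0.31,-1],
    [-0.1,-0.82,0.07,0,0,-0.31,-1],
    [-0.06,-0.83,0.08,0,0,-0.31,-1],
    [-0.03,-0.83,0.07,0,0,-0.31,-1],
    [-0.01,-0.82,0.08,0,0,-0.3,-1],
  ],
)

```text
clock: 3.1
ee_pos: [0.4672, -0.4632, 0.2192]
tcp_rot: [[-0.994, -0.109, -0.0], [-0.109, 0.994, 0.001], [0.0, 0.001, -1.0]]
force: [1.6, -0.6, -0.3]
finger_gap: 0.0939
finger_force: 0.0
```

```bash
python3 - <<'E'
from h import *
o=get_obs();print(o["qpos"].round(2),o["ee_pos"].round(4),o["tcp_rot"].round(3).tolist())
im=snapshot("wrist");cv2.imwrite("pics/w1.png",im[:,:,::-1])
c=cam("wrist",o);p,M=c
import numpy as np
for P in [(.399,-.470,.008),(.4666,-.4626,.008),(.509,-.458,.008),(.478,-.359,.019)]:
    q=np.linalg.inv(M)@np.r_[P,1];print(P,(p["cx"]-q[0]/q[2]*p["fx"]).round(1),(p["cy"]+q[1]/q[2]*p["fy"]).round(1))
E
```

```text
[ 0.62  0.64  0.21  1.48 -0.14  1.04  2.54] [ 0.4672 -0.4632  0.2192] [[-0.994, -0.109, -0.0], [-0.109, 0.994, 0.001], [0.0, 0.001, -1.0]]
(0.399, -0.47, 0.008) 326.3 155.0
(0.4666, -0.4626, 0.008) 326.2 213.9
(0.509, -0.458, 0.008) 326.1 248.1
(0.478, -0.359, 0.019) 412.6 234.7
```

View pics/w1.png

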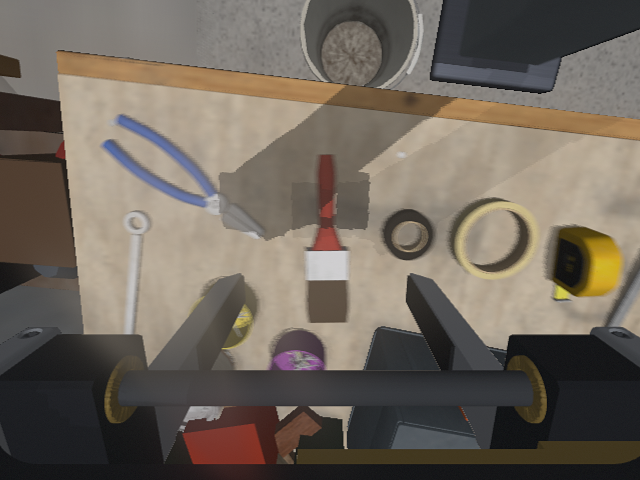

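The wrist picture shows the brush at (326,155) to (326,320) with its joint at (327,248), and the black roll's hole at (410,236). Both lie within about 2 px of the prediction. Pliers tip at (262,236) and roll are close to the fingers, so I'll half-close before going down.

Request:
jog_arm(
  steps=[
    [0,0,0.7,0,0,0,0],
    [0,0,0.7,0,0,0,0],
    [0,0,0.7,0,0,0,0],
    [0,0,0.7,0,0,0,0],
    [0,0,0.4,0,0,0,0],
    [0,0,0.4,0,0,0,0],
    [0,0,0,0,0,0,0],
    [0,0,0,0,0,0,1],
    [0,0,0,0,0,0,1],
    [0,0,0,0,0,0,1],
    [0,0,0,0,0,0,1],
    [0,0,0,0,0,0,1],
  ],
  force=40,
)

```text
clock: 4.65
ee_pos: [0.4674, -0.462, 0.0041]
tcp_rot: [[-0.994, -0.108, 0.0], [-0.108, 0.994, -0.0], [-0.0, -0.0, -1.0]]
force: [-0.9, -0.3, 1.0]
finger_gap: 0.0175
finger_force: 39.8
```

```bash
python3 - <<'E'
from plan import *
o=get_obs();print(o["ee_pos"],o["finger_gap"],o["finger_force"])
p=o["ee_pos"]
plan([(p[0],p[1],.30,96.2),(.45,-.0,.30,40),(.634,.295,.30,0),(.634,.295,.05,0)],.05,.1)
E
```

```text
[ 0.46744486 -0.46196681  0.00406101] 0.017454472601702714 39.78840933472384
(np.float64(0.46744485945044983), np.float64(-0.4619668055340252), 0.3, 96.2) 6
[[0,0,-0.82,0,0,-0.0],[0,0,-0.82,0,0,-0.0],[0,0,-0.82,0,0,-0.0],[0,0,-0.82,0,0,-0.0],[0,0,-0.83,0,0,-0.0],[0,0,-0.82,0,0,-0.0]]
(0.45, -0.0, 0.3, 40) 10
[[-0.05,0.77,0,0,0,0.82],[0.02,0.77,0,0,0,0.82],[0.1,0.76,0,0,0,0.82],[0.17,0.75,0,0,0,0.82],[0.24,0.73,0,0,0,0.81],[0.32,0.7,0,0,0,0.82],[0.38,0.67,0,0,0,0.81],[0.45,0.63,0,0,0,0.82],[0.5,0.59,0,0,0,0.81],[0.56,0.53,0,0,0,0.82]]
(0.634, 0.295, 0.3, 0) 7
[[0.26,0.79,0,0,0,0.83],[0.33,0.76,0,0,0,0.83],[0.41,0.72,0,0,0,0.83],[0.48,0.68,0,0,0,0.83],[0.54,0.62,0,0,0,0.83],[0.6,0.57,0,0,0,0.83],[0.65,0.5,0,0,0,0.84]]
(0.634, 0.295, 0.05, 0) 5
[[0,0,0.83,0,0,-0.0],[0,0,0.83,0,0,-0.0],[0,0,0.83,0,0,-0.0],[0,0,0.84,0,0,-0.0],[0,0,0.83,0,0,-0.0]]
```

Request:
jog_arm(
  steps=[
    [0,0,-0.3,0,0,0,1],
    [0,0,-0.8,0,0,0,1],
    [0,0,-0.8,0,0,0,1],
    [0,0,-0.8,0,0,0,1],
    [0,0,-0.8,0,0,0,1],
    [0,0,-0.8,0,0,0,1],
    [0,0,-0.63,0,0,0,1],
    [-0.05,0.77,0,0,0,0.82,1],
    [0.02,0.77,0,0,0,0.82,1],
    [0.1,0.76,0,0,0,0.82,1],
    [0.17,0.75,0,0,0,0.82,1],
    [0.24,0.73,0,0,0,0.81,1],
  ],
)

```text
clock: 6.15
ee_pos: [0.4583, -0.2297, 0.3008]
tcp_rot: [[-0.926, 0.377, 0.001], [0.377, 0.926, 0.0], [-0.001, 0.001, -1.0]]
force: [-0.3, -0.3, -0.2]
finger_gap: 0.0171
finger_force: 39.8
```

Request:
jog_arm(
  steps=[
    [0.32,0.7,0,0,0,0.82,1],
    [0.38,0.67,0,0,0,0.81,1],
    [0.45,0.63,0,0,0,0.82,1],
    [0.5,0.59,0,0,0,0.81,1],
    [0.56,0.53,0,0,0,0.82,1],
    [0.26,0.79,0,0,0,0.83,1],
    [0.33,0.76,0,0,0,0.83,1],
    [0.41,0.72,0,0,0,0.83,1],
    [0.48,0.68,0,0,0,0.83,1],
    [0.54,0.62,0,0,0,0.83,1],
    [0.6,0.57,0,0,0,0.83,1],
    [0.65,0.5,0,0,0,0.84,1],
  ],
)

```text
clock: 7.65
ee_pos: [0.6342, 0.2964, 0.301]
tcp_rot: [[0.003, 1.0, 0.001], [1.0, -0.003, 0.001], [0.001, 0.001, -1.0]]
force: [1.1, -0.3, -0.4]
finger_gap: 0.0175
finger_force: 39.8
```

```bash
python3 - <<'E'
from plan import *
o=get_obs();print(o["ee_pos"],o["finger_gap"],o["finger_force"],o["qpos"].round(2))
cv2.imwrite("pics/w2.png",snapshot("wrist")[:,:,::-1])
plan([(.634,.295,.06,0)],.05,.1)
E
```

```text
[0.63415673 0.29640063 0.30100548] 0.017505487172890445 39.78942599322181 [-0.7   0.67  0.44  1.23 -0.28  1.3  -0.27]
(0.634, 0.295, 0.06, 0) 5
[[-0.04,-0.01,0.8,0,-0.01,0.0],[-0.03,-0.01,0.8,0,-0.01,0.0],[-0.03,0,0.79,0.01,-0.01,0.0],[-0.03,-0.01,0.8,0,-0.01,0.0],[-0.04,0,0.79,0.01,0,0.0]]
```

View pics/w2.png

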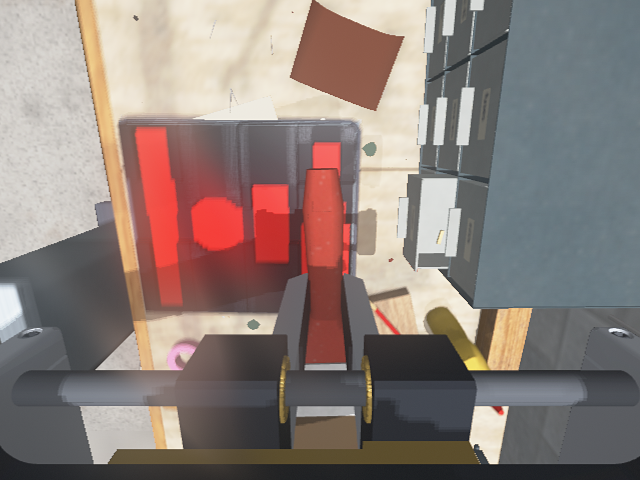

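The brush is held straight along the pocket, handle end at (322,168), above the brush pocket (end edge at (327,143)). An open drawer of the cabinet at (405,215) is close to the gripper body's line, so I'll measure it.

```bash
python3 - <<'E'
from h import *
t=cv2.imread("pics/top0.png");w=cv2.imread("pics/w2.png")
a=cv2.resize(t[120:170,200:265],None,fx=6,fy=6,interpolation=cv2.INTER_CUBIC)
b=cv2.resize(w[150:300,380:490],None,fx=3.6,fy=3.6,interpolation=cv2.INTER_CUBIC)
H=max(a.shape[0],b.shape[0])
c=np.zeros((H,a.shape[1]+b.shape[1],3),np.uint8);c[:a.shape[0],:a.shape[1]]=a;c[:b.shape[0],a.shape[1]:]=b
cv2.imwrite("pics/drawer.png",c);print(a.shape,b.shape)
E
```

```text
(300, 390, 3) (540, 396, 3)
```

View pics/drawer.png

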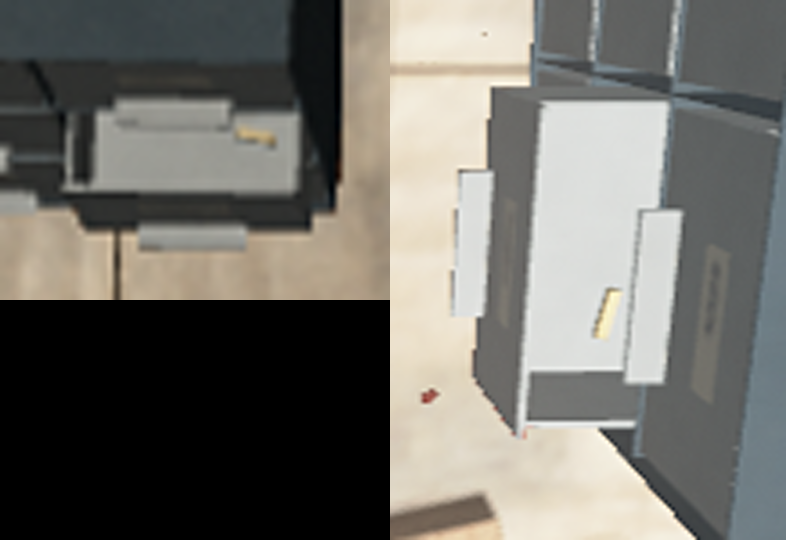

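```bash
python3 - <<'E'
from h import *
o=get_obs()
for k,a,b in [("-y top",(249.8,152.2),(416.1,270)),("+y top",(210.8,151.7),(421.9,177.8)),("handle -y",(240.8,161.0),(398,237.5)),("handle +y",(223.2,161.0),(399,197.4))]:
    x,e=tri(ray("top",*a),ray("wrist",*b,o));print(k,x.round(3),e.round(4))
E
```

```text
-y top [0.744 0.238 0.101] 0.0024
+y top [0.749 0.346 0.082] 0.0005
handle -y [0.73  0.267 0.059] 0.0002
handle +y [0.732 0.318 0.047] 0.0017
```

Request:
jog_arm(
  steps=[
    [-0.04,-0.05,0.7,0,0,0,1],
    [0,0,0.7,0,0,0,1],
    [0,0,0.7,0,0,0,1],
    [0,0,0.7,0,0,0,1],
    [0,0,0.7,0,0,0,1],
    [0,0,0.5,0,0,0,1],
    [0,0,0.3,0,0,0,1],
    [0,0,0.2,0,0,0,1],
    [0,0,0.15,0,0,0,1],
    [0,0,0.13,0,0,0,1],
    [0,0,0,0,0,0,1],
  ],
)

```text
clock: 9.07
ee_pos: [0.6308, 0.2926, 0.0129]
tcp_rot: [[0.0, 1.0, 0.0], [1.0, -0.0, 0.0], [0.0, 0.0, -1.0]]
force: [0.5, -1.1, -0.5]
finger_gap: 0.0174
finger_force: 39.8
```

Now I'll release, lift, and look.

Request:
jog_arm(
  steps=[
    [0,0,0,0,0,0,0.1],
    [0,0,0,0,0,0,0.1],
    [0,0,0,0,0,0,0.1],
    [0,0,-0.4,0,0,0,0.1],
    [0,0,-0.8,0,0,0,0.1],
    [0,0,-0.9,0,0,0,0.1],
    [0,0,-0.9,0,0,0,0.1],
    [0,0,-0.9,0,0,0,0.1],
    [0,0,-0.85,0,0,0,0],
  ],
)

```text
clock: 10.2
ee_pos: [0.6306, 0.2926, 0.3002]
tcp_rot: [[0.0, 1.0, 0.001], [1.0, -0.0, 0.0], [0.0, 0.001, -1.0]]
force: [0.3, 0.3, -0.8]
finger_gap: 0.0463
finger_force: 0.0
```

```bash
python3 - <<'E'
from plan import *
o=get_obs();print(o["ee_pos"],o["finger_gap"],o["force"])
cv2.imwrite("pics/w3.png",snapshot("wrist")[:,:,::-1])
plan([(.45,.05,.30,60),(.483,-.158,.25,98.7),(.483,-.158,.045,98.7)],.05,.1)
E
```

```text
[0.63055169 0.29255612 0.30019834] 0.04631604777451675 [ 0.33560989  0.25694312 -0.7714803 ]
(0.45, 0.05, 0.3, 60) 11
[[-0.37,-0.28,0.01,0.01,0,-0.79],[-0.34,-0.31,0.01,0.01,0,-0.79],[-0.31,-0.34,0.01,0.01,0,-0.79],[-0.28,-0.37,0.01,0.01,0,-0.79],[-0.24,-0.4,0.01,0.01,0,-0.8],[-0.2,-0.42,0.01,0.01,0,-0.79],[-0.16,-0.43,0.01,0.01,0,-0.8],[-0.12,-0.45,0.01,0.01,0,-0.79],[-0.07,-0.45,0.01,0.01,0,-0.8],[-0.03,-0.46,0.01,0.01,0.01,-0.79],[0.02,-0.47,0,0.01,0,-0.8]]
(0.483, -0.158, 0.25, 98.7) 7
[[-0.32,-0.39,0.12,0,0,-0.8],[-0.28,-0.42,0.12,0,0,-0.8],[-0.23,-0.44,0.12,0,0,-0.81],[-0.19,-0.46,0.12,0,0,-0.8],[-0.15,-0.48,0.12,0,0,-0.81],[-0.1,-0.49,0.12,0,0,-0.8],[-0.05,-0.5,0.12,0,0,-0.81]]
(0.483, -0.158, 0.045, 98.7) 5
[[0,0,0.68,0,0,0.0],[0,0,0.68,0,0,0.0],[0,0,0.68,0,0,0.0],[0,0,0.69,0,0,0.0],[0,0,0.68,0,0,0.0]]
```

View pics/w3.png

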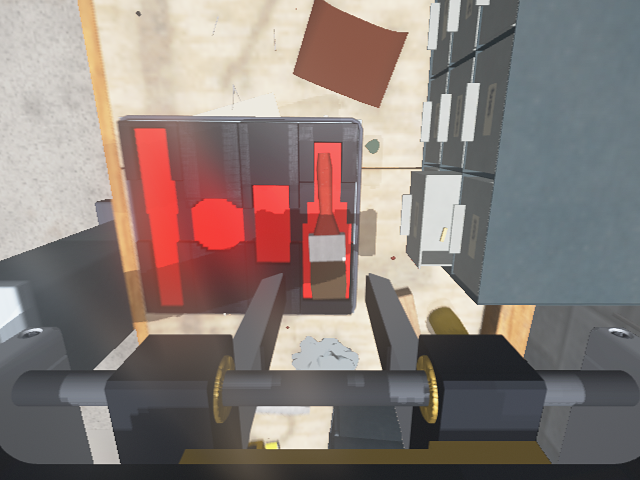

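The brush lies inside its pocket, from (323,152) to (328,300), with red floor all round it. Next is the tape measure.

Request:
jog_arm(
  steps=[
    [-0.37,-0.28,0.01,0.01,0,-0.79,-0.3],
    [-0.34,-0.31,0.01,0.01,0,-0.79,-0.3],
    [-0.31,-0.34,0.01,0.01,0,-0.79,-0.3],
    [-0.28,-0.37,0.01,0.01,0,-0.79,-0.3],
    [-0.24,-0.4,0.01,0.01,0,-0.8,-0.3],
    [-0.2,-0.42,0.01,0.01,0,-0.79,-0.3],
    [-0.16,-0.43,0.01,0.01,0,-0.8,-0.3],
    [-0.12,-0.45,0.01,0.01,0,-0.79,-0.3],
    [-0.07,-0.45,0.01,0.01,0,-0.8,-0.3],
    [-0.03,-0.46,0.01,0.01,0.01,-0.79,-0.3],
    [0.02,-0.47,0,0.01,0,-0.8,-0.3],
  ],
)

```text
clock: 11.62
ee_pos: [0.4455, 0.0483, 0.2934]
tcp_rot: [[-0.868, 0.497, -0.012], [0.497, 0.868, -0.005], [0.007, -0.01, -1.0]]
force: [-0.1, -0.0, 0.4]
finger_gap: 0.0612
finger_force: 0.0
```

Request:
jog_arm(
  steps=[
    [-0.32,-0.39,0.12,0,0,-0.8,-0.3],
    [-0.28,-0.42,0.12,0,0,-0.8,-0.3],
    [-0.23,-0.44,0.12,0,0,-0.81,-0.3],
    [-0.19,-0.46,0.12,0,0,-0.8,-0.3],
    [-0.15,-0.48,0.12,0,0,-0.81,-0.3],
    [-0.1,-0.49,0.12,0,0,-0.8,-0.3],
    [-0.05,-0.5,0.12,0,0,-0.81,-0.3],
    [0,0,0,0,0,0,-0.3],
  ],
)

```text
clock: 12.62
ee_pos: [0.4783, -0.1614, 0.2433]
tcp_rot: [[-0.989, -0.147, -0.013], [-0.147, 0.989, -0.006], [0.013, -0.004, -1.0]]
force: [0.1, 0.4, 0.3]
finger_gap: 0.0609
finger_force: 0.0
```

```bash
python3 - <<'E'
from plan import *
o=get_obs();print(o["ee_pos"],o["finger_gap"],o["qpos"].round(2))
im=snapshot("wrist");crop(im,180,100,580,340,2,20,"pics/w4.png")
plan([(.483,-.158,.02,98.7)],.05,.1)
p,M=cam("wrist",o)
def px(P):
    q=np.linalg.inv(M)@np.r_[P,1];return (p["cx"]-q[0]/q[2]*p["fx"]).round(1),(p["cy"]+q[1]/q[2]*p["fy"]).round(1)
for a in(-.036,.036):print(px((.483+np.cos(np.radians(188.7))*a,-.158+np.sin(np.radians(188.7))*a,.06)))
print(px((.483,-.158,.068)),px((.478,-.359,.019)),px((.439,-.053,.011)))
E
```

```text
[ 0.47829377 -0.16140586  0.24329981] 0.06087792015137391 [ 0.14  0.38  0.17  1.86 -0.07  0.91  2.06]
(0.483, -0.158, 0.02, 98.7) 5
[[-0.03,0.01,0.74,-0.01,-0.02,-0.01],[-0.02,0,0.75,0,-0.02,-0.0],[-0.02,0,0.74,-0.01,-0.02,-0.01],[-0.02,0,0.75,0,-0.02,-0.0],[-0.02,0.01,0.74,-0.01,-0.03,-0.01]]
(np.float64(328.9), np.float64(256.8))
(np.float64(328.8), np.float64(193.9))
(np.float64(328.9), np.float64(227.8)) (np.float64(165.1), np.float64(190.4)) (np.float64(418.2), np.float64(195.1))
```

View pics/w4.png

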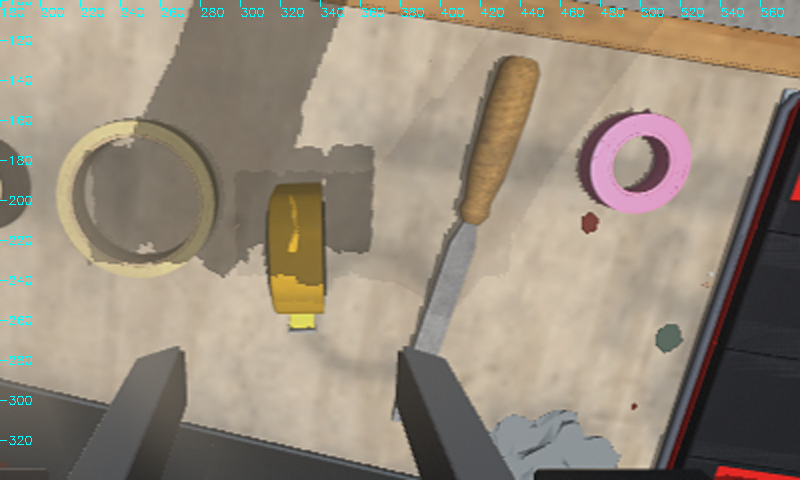

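The tape measure spans (314,191) to (342,257) with its centre column at 328, as predicted. I'll go down and grip.

Request:
jog_arm(
  steps=[
    [-0.03,0.01,0.74,-0.01,-0.02,-0.01,-0.3],
    [-0.02,0,0.75,0,-0.02,0,-0.3],
    [-0.02,0,0.74,-0.01,-0.02,-0.01,-0.3],
    [-0.02,0,0.75,0,-0.02,0,-0.3],
    [-0.02,0.01,0.74,-0.01,-0.03,-0.01,-0.3],
    [0,0,0,0,0,0,-0.3],
    [0,0,0,0,0,0,1],
    [0,0,0,0,0,0,1],
    [0,0,0,0,0,0,1],
    [0,0,0,0,0,0,1],
    [0,0,-0.3,0,0,0,1],
    [0,0,-0.7,0,0,0,1],
  ],
  force=40,
)

```text
clock: 14.18
ee_pos: [0.4818, -0.157, 0.0798]
tcp_rot: [[-0.988, -0.155, -0.004], [-0.155, 0.988, 0.001], [0.003, 0.002, -1.0]]
force: [0.0, 0.1, -3.3]
finger_gap: 0.0298
finger_force: 39.9
```

```bash
python3 - <<'E'
from plan import *
o=get_obs();print(o["ee_pos"],o["finger_gap"],o["finger_force"])
p=o["ee_pos"]
plan([(p[0],p[1],.30,98.7),(.45,.10,.30,50),(.555,.271,.30,0),(.555,.271,.06,0)],.05,.09)
E
```

```text
[ 0.48176134 -0.15703599  0.0798305 ] 0.029840932321592146 39.892305778339505
(np.float64(0.4817613419031502), np.float64(-0.1570359905793681), 0.3, 98.7) 5
[[0,0,-0.73,0,-0.01,0.01],[0,0,-0.73,0,0,0.01],[0,0,-0.74,0.01,-0.01,0.0],[0,0,-0.73,0,0,0.01],[0.01,0.01,-0.74,0.01,-0.01,0.0]]
(0.45, 0.1, 0.3, 50) 10
[[-0.01,0.43,0,0,0,0.71],[0.02,0.43,0,0,0,0.71],[0.06,0.43,0,0,0,0.71],[0.1,0.42,0,0,0,0.71],[0.13,0.41,0,0,0,0.71],[0.17,0.4,0,0,0,0.71],[0.2,0.38,0,0,0,0.71],[0.23,0.36,0,0,0,0.7],[0.26,0.34,0,0,0,0.71],[0.29,0.33,0,0,0,0.7]]
(0.555, 0.271, 0.3, 0) 10
[[0.05,0.33,0,0,0,0.73],[0.08,0.33,0,0,0,0.73],[0.11,0.32,0,0,0,0.73],[0.13,0.31,0,0,0,0.73],[0.16,0.29,0,0,0,0.73],[0.18,0.28,0,0,0,0.73],[0.21,0.26,0,0,0,0.72],[0.23,0.24,0,0,0,0.73],[0.25,0.22,0,0,0,0.72],[0.26,0.2,0,0,0,0.73]]
(0.555, 0.271, 0.06, 0) 5
[[0,0,0.8,0,0,-0.0],[0,0,0.8,0,0,-0.0],[0,0,0.8,0,0,-0.0],[0,0,0.8,0,0,-0.0],[0,0,0.8,0,0,-0.0]]
```

Request:
jog_arm(
  steps=[
    [0,0,-0.73,0,0,0,1],
    [0,0,-0.73,0,0,0,1],
    [0,0,-0.74,0,0,0,1],
    [0,0,-0.73,0,0,0,1],
    [0,0,-0.74,0,0,0,1],
    [-0.01,0.43,0,0,0,0.71,1],
    [0.02,0.43,0,0,0,0.71,1],
    [0.06,0.43,0,0,0,0.71,1],
    [0.1,0.42,0,0,0,0.71,1],
    [0.13,0.41,0,0,0,0.71,1],
    [0.17,0.4,0,0,0,0.71,1],
    [0.2,0.38,0,0,0,0.71,1],
  ],
)

```text
clock: 15.68
ee_pos: [0.4594, 0.0229, 0.3004]
tcp_rot: [[-0.903, 0.429, -0.001], [0.429, 0.903, 0.0], [0.0, -0.0, -1.0]]
force: [0.6, 0.7, -2.5]
finger_gap: 0.0301
finger_force: 39.9
```

Request:
jog_arm(
  steps=[
    [0.23,0.36,0,0,0,0.7,1],
    [0.26,0.34,0,0,0,0.71,1],
    [0.29,0.33,0,0,0,0.7,1],
    [0.05,0.33,0,0,0,0.73,1],
    [0.08,0.33,0,0,0,0.73,1],
    [0.11,0.32,0,0,0,0.73,1],
    [0.13,0.31,0,0,0,0.73,1],
    [0.16,0.29,0,0,0,0.73,1],
    [0.18,0.28,0,0,0,0.73,1],
    [0.21,0.26,0,0,0,0.72,1],
    [0.23,0.24,0,0,0,0.73,1],
    [0.25,0.22,0,0,0,0.72,1],
  ],
)

```text
clock: 17.18
ee_pos: [0.5442, 0.254, 0.3002]
tcp_rot: [[-0.088, 0.996, -0.001], [0.996, 0.088, -0.0], [-0.0, -0.001, -1.0]]
force: [-1.0, 0.1, -3.5]
finger_gap: 0.0301
finger_force: 39.9
```

```bash
python3 - <<'E'
from plan import *
o=get_obs();print(o["ee_pos"],o["finger_gap"],o["finger_force"])
plan([(.555,.271,.26,0),(.555,.271,.028,0)],.04,.09)
E
```

```text
[0.54424416 0.25396005 0.30021816] 0.03012645808918433 39.890001341700554
(0.555, 0.271, 0.26, 0) 2
[[0.13,0.1,0.34,0,0,0.37],[0.14,0.1,0.33,-0.01,0,0.36]]
(0.555, 0.271, 0.028, 0) 6
[[0,0,0.64,0,0,0.0],[0,0,0.65,0,0,0.0],[0,0,0.64,0,0,0.0],[0,0,0.65,0,0,0.0],[0,0,0.64,0,0,0.0],[0,0,0.65,0,0,0.0]]
```

Request:
jog_arm(
  steps=[
    [0.13,0.1,0.34,0,0,0.37,1],
    [0.14,0.1,0.33,0,0,0.36,1],
    [0,0,0.7,0,0,0,1],
    [0,0,0.7,0,0,0,1],
    [0,0,0.7,0,0,0,1],
    [0,0,0.7,0,0,0,1],
    [0,0,0.5,0,0,0,1],
    [0,0,0.25,0,0,0,1],
    [0,0,0.15,0,0,0,1],
    [0,0,0.15,0,0,0,1],
    [0,0,0,0,0,0,1],
  ],
)

```text
clock: 18.55
ee_pos: [0.5563, 0.271, 0.03]
tcp_rot: [[-0.003, 1.0, 0.002], [1.0, 0.003, 0.001], [0.001, 0.002, -1.0]]
force: [0.1, 0.0, -3.2]
finger_gap: 0.0299
finger_force: 40.0
```

Request:
jog_arm(
  steps=[
    [0,0,0.03,0,0,0,1],
    [0,0,0,0,0,0,0],
    [0,0,0,0,0,0,0],
    [0,0,0,0,0,0,0],
    [0,0,-0.2,0,0,0,0],
    [0,0,-0.8,0,0,0,0],
    [0,0,-0.9,0,0,0,0],
    [0,0,-0.9,0,0,0,0],
    [0,0,-0.9,0,0,0,0],
    [0,0,-0.8,0,0,0,0],
  ],
)

```text
clock: 19.8
ee_pos: [0.5556, 0.2705, 0.3009]
tcp_rot: [[-0.003, 1.0, 0.002], [1.0, 0.003, 0.001], [0.001, 0.002, -1.0]]
force: [0.1, 0.7, -1.0]
finger_gap: 0.0469
finger_force: 0.0
```

```bash
python3 - <<'E'
from plan import *
o=get_obs();print(o["ee_pos"],o["finger_gap"],o["force"])
snapshot("wrist")
cv2.imwrite("pics/w5.png",snapshot("wrist")[:,:,::-1])
plan([(.45,.0,.30,0),(.479,-.359,.25,0),(.479,-.359,.005,0)],.05,.1)
E
```

```text
[0.55564596 0.27053206 0.30089225] 0.046879657654503824 [ 0.08334912  0.65108372 -1.04523227]
(0.45, 0.0, 0.3, 0) 6
[[-0.75,-0.3,0.01,0.02,-0.01,0.0],[-0.75,-0.31,0.01,0.01,-0.01,0.01],[-0.76,-0.3,0.01,0.02,-0.01,0.0],[-0.75,-0.3,0.01,0.01,0,0.01],[-0.76,-0.31,0.01,0.02,-0.01,0.0],[-0.75,-0.3,0,0.01,0,0.01]]
(0.479, -0.359, 0.25, 0) 8
[[-0.75,0.06,0.1,0,0,-0.0],[-0.75,0.06,0.1,0,0,-0.0],[-0.75,0.06,0.11,0,0,-0.0],[-0.75,0.06,0.1,0,0,-0.0],[-0.75,0.06,0.11,0,0,-0.0],[-0.74,0.06,0.1,0,0,-0.0],[-0.75,0.06,0.11,0,0,-0.0],[-0.74,0.06,0.1,0,0,-0.0]]
(0.479, -0.359, 0.005, 0) 5
[[0,0,0.82,0,0,-0.0],[0,0,0.82,0,0,-0.0],[0,0,0.82,0,0,-0.0],[0,0,0.81,0,0,-0.0],[-0.01,0,0.82,0,0,-0.0]]
```

View pics/w5.png

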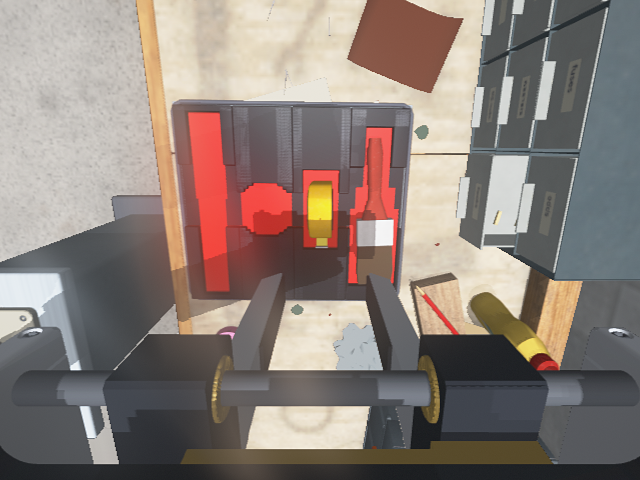

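The tape measure stands upright in its pocket at (320,208), with the brush undisturbed beside it. Next is the black roll.

Request:
jog_arm(
  steps=[
    [-0.75,-0.3,0.01,0.02,-0.01,0,-1],
    [-0.75,-0.31,0.01,0.01,-0.01,0.01,-1],
    [-0.76,-0.3,0.01,0.02,-0.01,0,-1],
    [-0.75,-0.3,0.01,0.01,0,0.01,-1],
    [-0.76,-0.31,0.01,0.02,-0.01,0,-1],
    [-0.75,-0.3,0,0.01,0,0.01,-1],
    [-0.75,0.06,0.1,0,0,0,-1],
    [-0.75,0.06,0.1,0,0,0,-1],
    [-0.75,0.06,0.11,0,0,0,-1],
    [-0.75,0.06,0.1,0,0,0,-1],
    [-0.75,0.06,0.11,0,0,0,-1],
    [-0.74,0.06,0.1,0,0,0,-1],
  ],
)

```text
clock: 21.4
ee_pos: [0.4677, -0.2715, 0.2593]
tcp_rot: [[0.0, 1.0, -0.011], [1.0, -0.0, -0.004], [-0.004, -0.011, -1.0]]
force: [0.3, -0.5, 0.1]
finger_gap: 0.094
finger_force: 0.0
```

Request:
jog_arm(
  steps=[
    [-0.75,0.06,0.11,0,0,0,-1],
    [-0.74,0.06,0.1,0,0,0,-1],
    [0,0,0,0,0,0,-1],
  ],
)

```text
clock: 21.78
ee_pos: [0.4732, -0.3634, 0.2467]
tcp_rot: [[0.006, 1.0, -0.012], [1.0, -0.006, -0.007], [-0.007, -0.012, -1.0]]
force: [-1.1, 0.0, -1.3]
finger_gap: 0.0945
finger_force: 0.0
```

```bash
python3 - <<'E'
from plan import *
o=get_obs();print(o["ee_pos"],o["finger_gap"],o["qpos"].round(2))
im=snapshot("wrist");crop(im,200,100,500,320,2.5,20,"pics/w6.png")
p,M=cam("wrist",o)
q=np.linalg.inv(M)@np.r_[.478,-.359,.019,1];print((p["cx"]-q[0]/q[2]*p["fx"]).round(1),(p["cy"]+q[1]/q[2]*p["fy"]).round(1))
plan([(.478,-.359,.005,0)],.05,.1)
E
```

```text
[ 0.47320089 -0.36339173  0.24671389] 0.09446648785520548 [ 0.29  0.55  0.51  1.62 -0.29  1.04  0.87]
331.8 205.5
(0.478, -0.359, 0.005, 0) 5
[[0.01,0.02,0.81,-0.02,0.01,-0.01],[0.01,0.02,0.8,-0.02,0.01,-0.0],[0.01,0.02,0.81,-0.02,0.01,-0.01],[0,0.02,0.8,-0.02,0,-0.0],[0.01,0.02,0.81,-0.02,0.01,-0.01]]
```

View pics/w6.png

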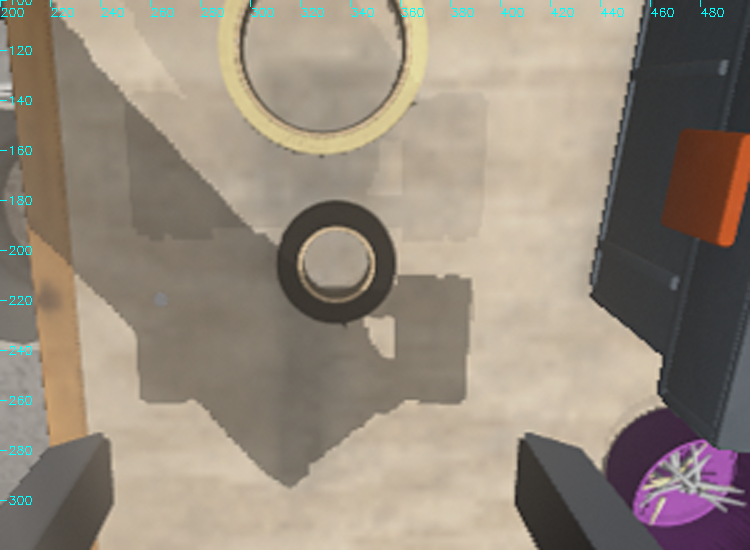

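The roll's outer ring is centred at (334.6,204.6) against a predicted (331.8,205.5), so x is about 2–3 mm larger. The masking tape stays clear of the fingers at (329,160).

Request:
jog_arm(
  steps=[
    [0.01,0.05,0.8,-0.02,0.01,-0.01,-1],
    [0.02,0.03,0.8,-0.02,0.01,0,-1],
    [0.01,0.02,0.8,-0.02,0.01,-0.01,-1],
    [0.01,0.02,0.8,-0.02,0,0,-1],
    [0.01,0.02,0.83,-0.02,0.01,-0.01,-1],
    [0,0,0,0,0,0,-1],
    [0,0,0,0,0,0,1],
    [0,0,0,0,0,0,1],
    [0,0,0,0,0,0,1],
    [0,0,0,0,0,0,1],
  ],
  force=20,
)

```text
clock: 23.08
ee_pos: [0.4824, -0.3567, 0.0061]
tcp_rot: [[-0.003, 1.0, 0.002], [1.0, 0.003, -0.0], [-0.0, 0.002, -1.0]]
force: [-0.2, 0.0, 3.7]
finger_gap: 0.0587
finger_force: 20.0
```

```bash
python3 - <<'E'
from plan import *
o=get_obs();print(o["ee_pos"],o["finger_gap"],o["finger_force"])
p=o["ee_pos"]
plan([(p[0],p[1],.29,0),(.4755,.2585,.29,0),(.4755,.2585,.06,0)],.055,.09)
E
```

```text
[ 0.4824412  -0.3567396   0.00613173] 0.05874459585570112 20.021443407749757
(np.float64(0.48244120013896347), np.float64(-0.3567395963677845), 0.29, 0) 6
[[0,0,-0.79,0,0,0.0],[0,0,-0.79,0,0,0.01],[0,0,-0.79,0,0,0.0],[0,0,-0.79,0.01,0,0.01],[0,0,-0.79,0,0,0.0],[0,0.01,-0.78,0.01,0,0.01]]
(0.4755, 0.2585, 0.29, 0) 12
[[0.85,-0.01,0,0,0,-0.0],[0.85,-0.01,0,0,0,-0.0],[0.86,-0.01,0,0,0,-0.0],[0.85,-0.01,0,0,0,-0.0],[0.86,-0.01,0,0,0,-0.0],[0.85,-0.01,0,0,0,-0.0],[0.86,-0.01,0,0,0,-0.0],[0.85,-0.01,0,0,0,-0.0],[0.86,-0.01,0,0,0,-0.0],[0.85,-0.01,0,0,0,-0.0],[0.86,-0.01,0,0,0,-0.0],[0.85,-0.01,0,0,0,-0.0]]
(0.4755, 0.2585, 0.06, 0) 5
[[0,0,0.77,0,0,-0.0],[0,0,0.77,0,0,-0.0],[0,0,0.76,0,0,-0.0],[0,0,0.77,0,0,-0.0],[0,0,0.76,0,0,-0.0]]
```

Request:
jog_arm(
  steps=[
    [0,0,-0.5,0,0,0,1],
    [0,0,-0.8,0,0,0,1],
    [0,0,-0.8,0,0,0,1],
    [0,0,-0.9,0,0,0,1],
    [0,0,-0.9,0,0,0,1],
    [0,0,-0.83,0,0,0,1],
    [0.85,-0.01,0,0,0,0,1],
    [0.85,-0.01,0,0,0,0,1],
    [0.86,-0.01,0,0,0,0,1],
    [0.85,-0.01,0,0,0,0,1],
    [0.86,-0.01,0,0,0,0,1],
    [0.85,-0.01,0,0,0,0,1],
  ],
)

```text
clock: 24.58
ee_pos: [0.4767, -0.0479, 0.2896]
tcp_rot: [[-0.003, 1.0, 0.002], [1.0, 0.003, 0.0], [0.0, 0.002, -1.0]]
force: [0.9, -0.1, -0.8]
finger_gap: 0.0587
finger_force: 20.0
```

Request:
jog_arm(
  steps=[
    [0.86,-0.01,0,0,0,0,1],
    [0.85,-0.01,0,0,0,0,1],
    [0.86,-0.01,0,0,0,0,1],
    [0.85,-0.01,0,0,0,0,1],
    [0.86,-0.01,0,0,0,0,1],
    [0.85,-0.01,0,0,0,0,1],
    [0,0,0,0,0,0,1],
  ],
)

```text
clock: 25.45
ee_pos: [0.4711, 0.263, 0.2888]
tcp_rot: [[-0.011, 1.0, 0.001], [1.0, 0.011, 0.002], [0.002, 0.001, -1.0]]
force: [0.1, -0.8, -1.2]
finger_gap: 0.0584
finger_force: 20.0
```

```bash
python3 plan.py "[(.4755,.2585,.06,0),(.4755,.2585,.0145,0)]"; python3 -c "
from bench import *
o=get_obs();print(o['finger_gap'],o['finger_force'])"
```

```text
(0.4755, 0.2585, 0.06, 0) 5
[[-0.02,0.01,0.76,0,0,0.02],[-0.02,0.02,0.76,0,0,0.02],[-0.01,0.01,0.76,0,0,0.02],[-0.02,0.02,0.77,0,-0.01,0.02],[-0.01,0.01,0.76,0.01,0,0.01]]
(0.4755, 0.2585, 0.0145, 0) 1
[[0,0,0.76,0,0,0.0]]
0.0583939683993028 19.99804861843586
```

Request:
jog_arm(
  steps=[
    [-0.03,0.03,0.7,0,0,0.02,1],
    [-0.03,0.03,0.7,0,0,0.02,1],
    [-0.02,0.01,0.7,0,0,0.02,1],
    [0,0,0.7,0,0,0.02,1],
    [0,0,0.7,0,0,0.01,1],
    [0,0,0.5,0,0,0,1],
    [0,0,0.25,0,0,0,1],
    [0,0,0.15,0,0,0,1],
    [0,0,0.12,0,0,0,1],
    [0,0,0,0,0,0,1],
  ],
)

```text
clock: 26.7
ee_pos: [0.4776, 0.2542, 0.0192]
tcp_rot: [[0.007, 1.0, 0.003], [1.0, -0.007, 0.002], [0.002, 0.003, -1.0]]
force: [-1.6, 1.2, 3.3]
finger_gap: 0.0587
finger_force: 20.0
```

Request:
jog_arm(
  steps=[
    [0.06,-0.02,0,0,0,0,1],
    [0,0,0.06,0,0,0,1],
    [0,0,0,0,0,0,1],
  ],
)

```text
clock: 27.08
ee_pos: [0.4769, 0.257, 0.0149]
tcp_rot: [[0.008, 1.0, 0.003], [1.0, -0.008, 0.0], [0.0, 0.003, -1.0]]
force: [0.9, -1.5, 3.2]
finger_gap: 0.0586
finger_force: 20.0
```

Request:
jog_arm(
  steps=[
    [0,0,0,0,0,0,-0.55],
    [0,0,0,0,0,0,-0.55],
    [0,0,0,0,0,0,-0.55],
    [0,0,-0.3,0,0,0,-0.55],
    [0,0,-0.8,0,0,0,-0.55],
    [0,0,-0.9,0,0,0,-0.55],
    [0,0,-0.9,0,0,0,-0.55],
    [0,0,-0.9,0,0,0,-0.55],
    [0,0,-0.9,0,0,0,-0.55],
  ],
)

```text
clock: 28.2
ee_pos: [0.475, 0.2569, 0.2984]
tcp_rot: [[0.007, 1.0, 0.002], [1.0, -0.007, 0.0], [0.0, 0.002, -1.0]]
force: [0.6, 1.2, -0.3]
finger_gap: 0.0728
finger_force: 0.0
```

```bash
python3 - <<'E'
from plan import *
o=get_obs();print(o["ee_pos"],o["finger_gap"],o["force"])
cv2.imwrite("pics/w7.png",snapshot("wrist")[:,:,::-1])
plan([(.42,.10,.29,50),(.439,-.0515,.2,84.8),(.439,-.0515,.003,84.8)],.05,.09)
E
```

```text
[0.47500814 0.25690388 0.29843152] 0.07277334989893203 [ 0.59747998  1.18500149 -0.33171613]
(0.42, 0.1, 0.29, 50) 10
[[-0.26,-0.1,0.02,0.01,0,-0.73],[-0.26,-0.12,0.02,0.01,0,-0.73],[-0.24,-0.14,0.02,0.01,0,-0.73],[-0.23,-0.16,0.02,0.01,0,-0.74],[-0.22,-0.18,0.03,0.01,0,-0.73],[-0.2,-0.2,0.02,0.01,0,-0.74],[-0.18,-0.22,0.03,0.01,0,-0.73],[-0.16,-0.23,0.02,0.02,0,-0.74],[-0.14,-0.24,0.03,0.01,0,-0.73],[-0.12,-0.26,0.03,0.02,0,-0.74]]
(0.439, -0.0515, 0.2, 84.8) 7
[[-0.27,-0.25,0.21,0,0,-0.72],[-0.24,-0.27,0.21,0,0,-0.72],[-0.22,-0.29,0.22,0,0,-0.72],[-0.19,-0.31,0.21,0,0,-0.72],[-0.17,-0.32,0.22,0,0,-0.73],[-0.14,-0.33,0.21,0,0,-0.72],[-0.11,-0.35,0.22,0,0,-0.73]]
(0.439, -0.0515, 0.003, 84.8) 4
[[0,0,0.82,0,0,0.0],[0,0,0.82,0,0,0.0],[0,0,0.82,0,0,0.0],[0,0,0.82,0,0,0.0]]
```

View pics/w7.png

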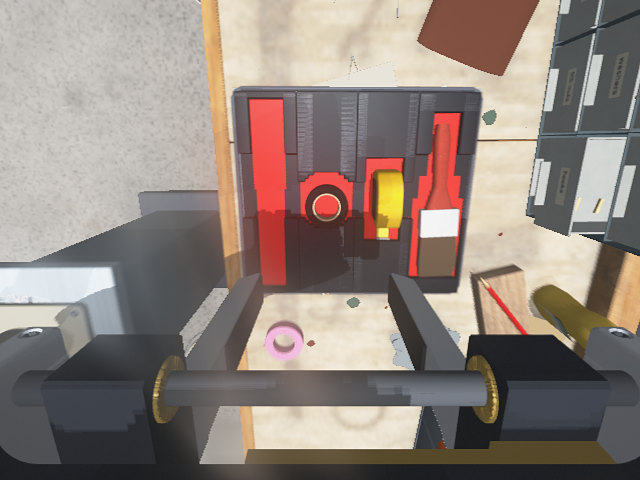

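The roll lies in its round pocket at (327,206), with red floor visible all round. The file is next.

Request:
jog_arm(
  steps=[
    [-0.26,-0.1,0.02,0.01,0,-0.73,-0.3],
    [-0.26,-0.12,0.02,0.01,0,-0.73,-0.3],
    [-0.24,-0.14,0.02,0.01,0,-0.73,-0.3],
    [-0.23,-0.16,0.02,0.01,0,-0.74,-0.3],
    [-0.22,-0.18,0.03,0.01,0,-0.73,-0.3],
    [-0.2,-0.2,0.02,0.01,0,-0.74,-0.3],
    [-0.18,-0.22,0.03,0.01,0,-0.73,-0.3],
    [-0.16,-0.23,0.02,0.02,0,-0.74,-0.3],
    [-0.14,-0.24,0.03,0.01,0,-0.73,-0.3],
    [-0.12,-0.26,0.03,0.02,0,-0.74,-0.3],
  ],
)

```text
clock: 29.5
ee_pos: [0.4161, 0.0979, 0.2824]
tcp_rot: [[-0.768, 0.64, -0.011], [0.64, 0.768, -0.006], [0.004, -0.012, -1.0]]
force: [0.2, -0.9, 0.4]
finger_gap: 0.0611
finger_force: 0.0
```

Request:
jog_arm(
  steps=[
    [-0.27,-0.25,0.21,0,0,-0.72,-0.3],
    [-0.24,-0.27,0.21,0,0,-0.72,-0.3],
    [-0.22,-0.29,0.22,0,0,-0.72,-0.3],
    [-0.19,-0.31,0.21,0,0,-0.72,-0.3],
    [-0.17,-0.32,0.22,0,0,-0.73,-0.3],
    [-0.14,-0.33,0.21,0,0,-0.72,-0.3],
    [-0.11,-0.35,0.22,0,0,-0.73,-0.3],
    [0,0,0,0,0,0,-0.3],
  ],
)

```text
clock: 30.5
ee_pos: [0.4339, -0.055, 0.1927]
tcp_rot: [[-0.995, 0.094, -0.013], [0.094, 0.996, -0.007], [0.012, -0.008, -1.0]]
force: [0.7, 0.6, 0.5]
finger_gap: 0.0608
finger_force: 0.0
```

```bash
python3 - <<'E'
from plan import *
o=get_obs();print(o["ee_pos"],o["finger_gap"],o["qpos"].round(2))
im=snapshot("wrist");crop(im,220,60,460,300,2.5,20,"pics/w8.png")
p,M=cam("wrist",o)
for P in [(.439,-.0515,.011),(.359,-.048,.013),(.459,-.056,.012)]:
    q=np.linalg.inv(M)@np.r_[P,1];print((p["cx"]-q[0]/q[2]*p["fx"]).round(1),(p["cy"]+q[1]/q[2]*p["fy"]).round(1))
plan([(.439,-.0515,.004,84.8)],.04,.1)
E
```

```text
[ 0.43388724 -0.05496003  0.19267163] 0.06084889918084389 [-0.1   0.36  0.21  2.09 -0.1   0.71  1.65]
330.7 225.7
327.2 151.3
328.3 243.6
(0.439, -0.0515, 0.004, 84.8) 5
[[-0.02,0.01,0.63,-0.01,-0.02,-0.0],[-0.02,0.01,0.63,-0.01,-0.02,-0.01],[-0.02,0.01,0.63,-0.01,-0.02,-0.0],[-0.02,0.02,0.63,-0.01,-0.02,-0.01],[-0.01,0.01,0.63,-0.02,-0.01,-0.0]]
```

View pics/w8.png

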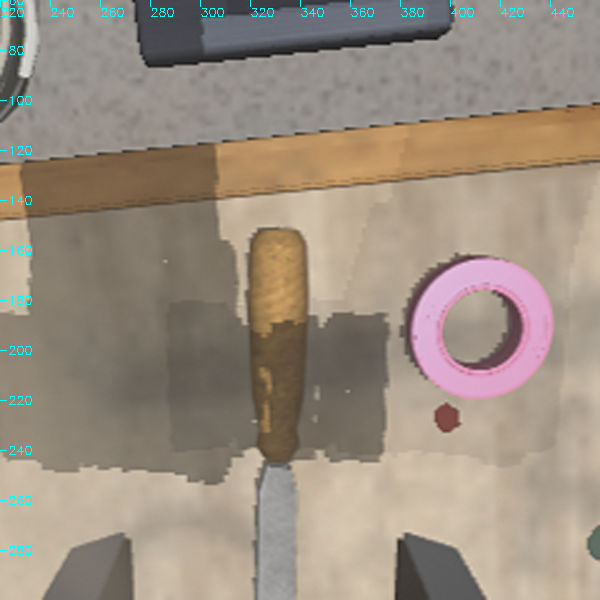

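The handle axis is at (331,225), with its end at row 151 and the blade joint at row 245. All match the prediction, so I'll grip.

Request:
jog_arm(
  steps=[
    [-0.02,0.01,0.63,-0.01,-0.02,0,-0.3],
    [-0.02,0.01,0.63,-0.01,-0.02,-0.01,-0.3],
    [-0.02,0.01,0.63,-0.01,-0.02,0,-0.3],
    [-0.02,0.02,0.63,-0.01,-0.02,-0.01,-0.3],
    [-0.01,0.01,0.63,-0.02,-0.01,0,-0.3],
    [0,0,0,0,0,0,-0.3],
    [0,0,0,0,0,0,1],
    [0,0,0,0,0,0,1],
    [0,0,0,0,0,0,1],
    [0,0,0,0,0,0,1],
    [0,0,0,0,0,0,1],
  ],
  force=40,
)

```text
clock: 31.92
ee_pos: [0.438, -0.0475, 0.0211]
tcp_rot: [[-0.996, 0.088, -0.004], [0.088, 0.996, 0.01], [0.005, 0.01, -1.0]]
force: [-0.8, -1.7, 1.4]
finger_gap: 0.0144
finger_force: 1.0
```

```bash
python3 - <<'E'
from plan import *
o=get_obs();print(o["ee_pos"],o["finger_gap"],o["finger_force"])
p=o["ee_pos"]
plan([(p[0],p[1],.29,84.8),(.43,.28,.29,0),(.40,.302,.06,0)],.05,.09)
E
```

```text
[ 0.43796175 -0.04747103  0.02113259] 0.014430715257894097 0.9691654011112405
(np.float64(0.4379617451174993), np.float64(-0.04747103171178731), 0.29, 84.8) 6
[[0,0.01,-0.75,0.01,-0.01,0.0],[0,0.01,-0.75,0.01,-0.01,0.0],[0,0,-0.75,0.02,-0.01,0.01],[0,0,-0.74,0.01,0,0.0],[0.01,0,-0.75,0.02,-0.01,0.01],[0,0.01,-0.74,0.01,0,0.0]]
(0.43, 0.28, 0.29, 0) 17
[[0.04,0.32,0,0,0,0.73],[0.06,0.31,0,0,0,0.73],[0.09,0.31,0,0,0,0.73],[0.12,0.3,0,0,0,0.72],[0.14,0.29,0,0,0,0.73],[0.17,0.27,0,0,0,0.72],[0.19,0.26,0,0,0,0.73],[0.21,0.24,0,0,0,0.72],[0.23,0.22,0,0,0,0.73],[0.25,0.2,0,0,0,0.72],[0.27,0.18,0,0,0,0.73],[0.28,0.15,0,0,0,0.72],[0.3,0.13,0,0,0,0.73],[0.3,0.1,0,0,0,0.72],[0.31,0.07,0,0,0,0.73],[0.32,0.05,0,0,0,0.72],[0.33,0.01,0,0,0,0.73]]
(0.4, 0.302, 0.06, 0) 5
[[0.07,-0.1,0.77,0,0,-0.0],[0.07,-0.1,0.77,0,0,-0.0],[0.07,-0.1,0.76,0,0,-0.0],[0.08,-0.1,0.77,0,0,-0.0],[0.07,-0.09,0.76,0,0,-0.0]]
```

The grip failed: the opening is 14 mm with almost no force and the TCP is at 21 mm. The tips are riding over the top of the handle, so I'll open and check the height.

Request:
jog_arm(
  steps=[
    [0,0,0,0,0,0,-0.3],
    [0,0,0,0,0,0,-0.3],
    [0,0,0,0,0,0,-0.3],
  ],
)

```text
clock: 32.3
ee_pos: [0.4378, -0.0473, 0.0209]
tcp_rot: [[-0.996, 0.088, -0.005], [0.088, 0.996, 0.01], [0.006, 0.01, -1.0]]
force: [0.1, 0.6, -1.1]
finger_gap: 0.041
finger_force: 0.0
```

```bash
python3 - <<'E'
from plan import *
o=get_obs();print(o["ee_pos"],o["finger_gap"],o["qpos"].round(3),o["force"])
im=snapshot("wrist");crop(im,200,150,460,350,3,20,"pics/w9.png")
plan([(.439,-.05,.004,84.8)],.04,.1)
E
```

```text
[ 0.43778803 -0.04733774  0.02089762] 0.040952465451679236 [-0.061  0.696  0.166  2.228 -0.474  0.258  2.011] [ 0.10595793  0.57766866 -1.12515625]
(0.439, -0.05, 0.004, 84.8) 1
[[-0.03,-0.05,0.28,0.08,-0.05,0.03]]
```

View pics/w9.png

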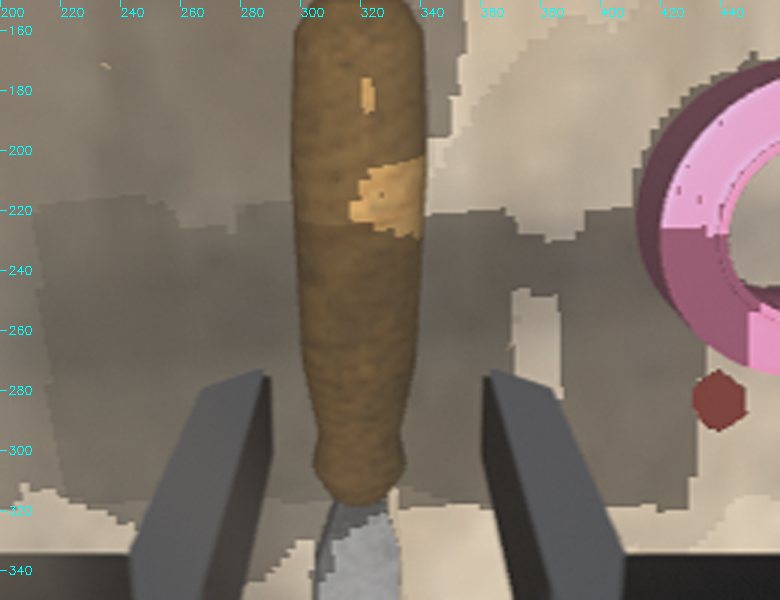

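Cause: joint 6 is at 0.258, near its 0.23 limit, so a vertical tool can't get lower this close to the base. The file lies undisturbed at (319,300) between the fingers at (291) and (361). I'll raise, tilt the tool about its y by about 0.24 rad (tips towards the base), and go down again.

```bash
cat >> plan.py <<'E'
E
python3 - <<'E'
from h import *
import plan as pl
from scipy.spatial.transform import Rotation as R
o=get_obs()
for u,v in [(319.5,316),(319,300),(319.8,200)]: print(onz("wrist",u,v,.012,o).round(4))
b=.24; f=pl.az2R
pl.az2R=lambda a: f(a)@R.from_euler('y',b).as_matrix()
pl.plan([(.441,-.051,.07,84.8),(.441,-.051,.005,84.8)],.02,.06)
E
```

```text
[ 0.4602 -0.0534  0.012 ]
[ 0.4492 -0.0527  0.012 ]
[ 0.3872 -0.0465  0.012 ]
(0.441, -0.051, 0.07, 84.8) 4
[[-0.01,-0.01,-0.2,0.02,0.49,0.01],[0,-0.01,-0.21,0.02,0.49,0.01],[0.01,-0.02,-0.21,0.02,0.49,0.01],[0.02,-0.01,-0.2,0.02,0.48,0.01]]
(0.441, -0.051, 0.005, 84.8) 4
[[-0.06,0,0.26,0,0,-0.0],[-0.07,0,0.26,0,0,-0.0],[-0.06,0,0.27,0,0,-0.0],[-0.07,0,0.26,0,0,-0.0]]
```

Request:
jog_arm(
  steps=[
    [-0.01,-0.02,-0.2,0.02,0.49,0.01,-0.2],
    [0,-0.02,-0.21,0.02,0.49,0.01,-0.2],
    [0.01,-0.02,-0.21,0.02,0.49,0.01,-0.2],
    [0.02,-0.01,-0.2,0.02,0.48,0.01,-0.2],
    [-0.06,0,0.26,0,0,0,-0.2],
    [-0.07,0,0.26,0,0,0,-0.2],
    [-0.06,0,0.27,0,0,0,-0.2],
    [-0.07,0,0.26,0,0,0,-0.2],
    [0,0,0,0,0,0,-0.2],
  ],
)

```text
clock: 33.48
ee_pos: [0.4399, -0.0522, 0.0039]
tcp_rot: [[-0.967, 0.092, -0.239], [0.089, 0.996, 0.022], [0.24, -0.0, -0.971]]
force: [0.8, -0.6, 0.3]
finger_gap: 0.0564
finger_force: 0.0
```

```bash
python3 -c "
from bench import *
o=get_obs();print(o['ee_pos'],o['qpos'].round(3),o['finger_gap'])"
```

```text
[ 0.4399099  -0.05218803  0.00386561] [-0.142  0.826  0.314  1.997 -0.391  0.63   1.932] 0.05640519457133597
```

Reached, with joint 6 now at 0.63. I'll close and lift a little.

Request:
jog_arm(
  steps=[
    [0,0,0,0,0,0,1],
    [0,0,0,0,0,0,1],
    [0,0,0,0,0,0,1],
    [0,0,0,0,0,0,1],
    [0,0,0,0,0,0,1],
  ],
  force=45,
)

```text
clock: 34.1
ee_pos: [0.4413, -0.052, 0.0054]
tcp_rot: [[-0.968, 0.091, -0.236], [0.088, 0.996, 0.022], [0.237, 0.0, -0.972]]
force: [0.0, -0.6, 2.6]
finger_gap: 0.0193
finger_force: 44.9
```

```bash
python3 - <<'E'
from h import *
import plan as pl
from scipy.spatial.transform import Rotation as R
o=get_obs();p=o["ee_pos"];print(p,o["finger_gap"],o["finger_force"])
b=np.arctan2(-o["tcp_rot"][:,2][0],-o["tcp_rot"][:,2][2]); print(b); f=pl.az2R
pl.az2R=lambda a: f(a)@R.from_euler('y',b).as_matrix()
pl.plan([(p[0]+.02,p[1],.28,84.8),(.43,.27,.28,0),(.399,.300,.10,0),(.399,.300,.0135,0)],.05,.09)
E
```

```text
[ 0.44130593 -0.05203349  0.00542675] 0.01926226408883775 44.93308507895563
0.23799506639040313
(np.float64(0.4613059303720198), np.float64(-0.05203349297668972), 0.28, 84.8) 6
[[0.13,0.01,-0.75,0,0,-0.0],[0.13,0,-0.75,0,0,-0.0],[0.13,0.01,-0.76,0,0,-0.0],[0.12,0,-0.75,0,0,-0.0],[0.13,0.01,-0.76,0,0,-0.0],[0.12,0,-0.75,0,-0.01,-0.0]]
(0.43, 0.27, 0.28, 0) 17
[[0.06,0.31,0.01,-0.17,0,0.7],[0.08,0.31,0.02,-0.17,0,0.71],[0.11,0.3,0.03,-0.17,0,0.7],[0.13,0.29,0.03,-0.17,0,0.71],[0.16,0.27,0.04,-0.17,0,0.7],[0.18,0.26,0.04,-0.17,0,0.71],[0.2,0.24,0.05,-0.17,0,0.7],[0.22,0.22,0.05,-0.17,0,0.71],[0.24,0.2,0.06,-0.17,0,0.7],[0.25,0.18,0.06,-0.17,0,0.71],[0.27,0.15,0.06,-0.17,0,0.7],[0.28,0.13,0.07,-0.17,0,0.71],[0.29,0.11,0.07,-0.17,0,0.7],[0.3,0.08,0.07,-0.17,0,0.71],[0.3,0.05,0.07,-0.17,0,0.7],[0.31,0.02,0.08,-0.18,0,0.71],[0.31,0,0.08,-0.17,0.01,0.7]]
(0.399, 0.3, 0.1, 0) 4
[[-0.06,-0.13,0.76,0,0,0.0],[-0.05,-0.13,0.76,0,0,0.0],[-0.06,-0.13,0.75,0,0,0.0],[-0.05,-0.13,0.76,0,0,0.0]]
(0.399, 0.3, 0.0135, 0) 2
[[-0.17,0,0.7,0,0,0.0],[-0.17,0,0.7,0,0,0.0]]
```

Request:
jog_arm(
  steps=[
    [0.05,0,-0.3,0,0,0,1],
    [0.13,0,-0.75,0,0,0,1],
    [0.13,0.01,-0.76,0,0,0,1],
    [0.13,0.01,-0.76,0,0,0,1],
    [0.13,0.01,-0.76,0,0,0,1],
    [0.12,0,-0.75,0,0,0,1],
    [0.06,0,-0.45,0,0,0,1],
  ],
)

```text
clock: 34.98
ee_pos: [0.4624, -0.0525, 0.2818]
tcp_rot: [[-0.968, 0.091, -0.234], [0.089, 0.996, 0.021], [0.235, -0.0, -0.972]]
force: [0.2, -0.1, -2.5]
finger_gap: 0.019
finger_force: 45.0
```

Request:
jog_arm(
  steps=[
    [0.06,0.31,0.01,-0.17,0,0.7,1],
    [0.08,0.31,0.02,-0.17,0,0.71,1],
    [0.11,0.3,0.03,-0.17,0,0.7,1],
    [0.13,0.29,0.03,-0.17,0,0.71,1],
    [0.16,0.27,0.04,-0.17,0,0.7,1],
    [0.18,0.26,0.04,-0.17,0,0.71,1],
    [0.2,0.24,0.05,-0.17,0,0.7,1],
    [0.22,0.22,0.05,-0.17,0,0.71,1],
    [0.24,0.2,0.06,-0.17,0,0.7,1],
    [0.25,0.18,0.06,-0.17,0,0.71,1],
    [0.27,0.15,0.06,-0.17,0,0.7,1],
    [0.28,0.13,0.07,-0.17,0,0.71,1],
  ],
)

```text
clock: 36.48
ee_pos: [0.4393, 0.1753, 0.28]
tcp_rot: [[-0.406, 0.908, -0.102], [0.883, 0.419, 0.212], [0.236, -0.004, -0.972]]
force: [-0.0, 0.6, -1.6]
finger_gap: 0.019
finger_force: 45.0
```

```bash
python3 - <<'E'
from h import *
import plan as pl
from scipy.spatial.transform import Rotation as R
o=get_obs();p=o["ee_pos"];print(p,o["finger_gap"],o["finger_force"],o["qpos"].round(2))
b=.238; f=pl.az2R
pl.az2R=lambda a: f(a)@R.from_euler('y',b).as_matrix()
pl.plan([(.43,.27,.28,0),(.399,.301,.20,0)],.05,.09)
E
```

```text
[0.43934914 0.17531775 0.27996434] 0.01903667237662612 44.950670746620744 [-0.74  0.38  0.67  1.88 -0.51  1.1   0.61]
(0.43, 0.27, 0.28, 0) 5
[[0.29,0.1,0.07,-0.18,0,0.7],[0.3,0.08,0.07,-0.17,0,0.7],[0.3,0.05,0.07,-0.18,0,0.7],[0.31,0.02,0.08,-0.17,0,0.7],[0.31,0,0.07,-0.18,0.01,0.69]]
(0.399, 0.301, 0.2, 0) 2
[[0.09,-0.26,0.71,0,0,0.0],[0.1,-0.26,0.71,0,0,0.0]]
```

Request:
jog_arm(
  steps=[
    [0.29,0.1,0.07,-0.18,0,0.7,1],
    [0.3,0.08,0.07,-0.17,0,0.7,1],
    [0.3,0.05,0.07,-0.18,0,0.7,1],
    [0.31,0.02,0.08,-0.17,0,0.7,1],
    [0.31,0,0.07,-0.18,0.01,0.69,1],
    [0.09,-0.26,0.71,0,0,0,1],
    [0.1,-0.26,0.71,0,0,0,1],
    [0,0,0,0,0,0,1],
  ],
)

```text
clock: 37.48
ee_pos: [0.3953, 0.3005, 0.1981]
tcp_rot: [[-0.005, 1.0, -0.007], [0.972, 0.006, 0.233], [0.233, -0.005, -0.972]]
force: [0.6, -0.2, -2.3]
finger_gap: 0.0194
finger_force: 45.0
```

```bash
python3 - <<'E'
from h import *
import plan as pl
from scipy.spatial.transform import Rotation as R
o=get_obs();p=o["ee_pos"];print(p,o["finger_gap"],o["finger_force"],o["qpos"].round(2))
b=.238; f=pl.az2R
pl.az2R=lambda a: f(a)@R.from_euler('y',b).as_matrix()
cv2.imwrite("pics/s2.png",snapshot("scene")[:,:,::-1]);cv2.imwrite("pics/w10.png",snapshot("wrist")[:,:,::-1])
a=snapshot("top");
crop(a,180,160,320,310,4,10,"pics/t2.png")
pl.plan([(.399,.301,.04,0),(.399,.301,.0145,0)],.04,.09)
E
```

```text
[0.39528719 0.30047518 0.19809192] 0.019390451489562074 44.95247926446609 [-1.02  0.44  0.66  2.08 -0.75  0.75  0.15]
(0.399, 0.301, 0.04, 0) 5
[[-0.13,-0.01,0.52,0.01,0,0.0],[-0.12,-0.01,0.53,0.01,0,0.01],[-0.13,-0.01,0.52,0,0,0.0],[-0.12,-0.01,0.53,0.01,-0.01,0.01],[-0.12,0,0.52,0,0,0.0]]
(0.399, 0.301, 0.0145, 0) 1
[[-0.11,0,0.42,0,0,0.0]]
```

View pics/w10.png

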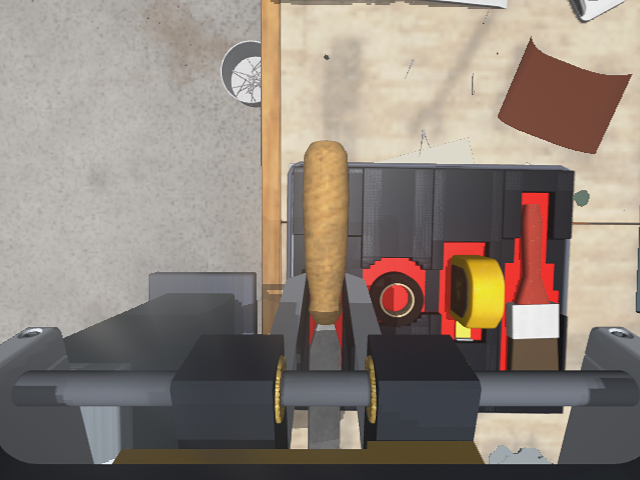

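The file is held straight along the file pocket, handle end at (327,145), blade at (325,400). I've now viewed 16 pictures, over the 14 allowed, so the rest goes by numbers only.

Request:
jog_arm(
  steps=[
    [-0.13,0.02,0.52,0,0,0,1],
    [-0.13,0.02,0.53,0,0,0,1],
    [-0.12,0.01,0.52,0,0,0,1],
    [-0.12,0.01,0.53,0,0,0,1],
    [-0.12,0,0.45,0,0,0,1],
    [0,0,0,0,0,0,1],
  ],
)

```text
clock: 38.38
ee_pos: [0.4045, 0.3002, 0.0432]
tcp_rot: [[-0.0, 1.0, 0.001], [0.971, 0.0, 0.238], [0.238, 0.001, -0.971]]
force: [1.1, -0.8, -1.6]
finger_gap: 0.019
finger_force: 45.0
```

```bash
python3 - <<'E'
from h import *
import plan as pl
from scipy.spatial.transform import Rotation as R
o=get_obs();p=o["ee_pos"];print(p,o["finger_gap"],o["finger_force"],o["qpos"].round(2))
b=.238; f=pl.az2R
pl.az2R=lambda a: f(a)@R.from_euler('y',b).as_matrix()
pl.plan([(.399,.301,.0145,0)],.015,.09)
E
```

```text
[0.40446839 0.30024962 0.04321068] 0.019005183569595966 44.9524570297217 [-0.63  0.68  0.13  2.19 -1.09  0.33  0.51]
(0.399, 0.301, 0.0145, 0) 2
[[-0.05,-0.05,0.23,0,-0.01,0.0],[-0.05,-0.04,0.24,0.01,-0.01,0.0]]
```

Joints 5 and 6 are near their limits again (q5 -1.09, q6 0.33), so I'll roll the tool about 0.2 rad about its x (body away from the base), which only rolls the file about its own axis, and see how the joints change.

Request:
jog_arm(
  steps=[
    [0,-0.03,0,0.6,0,0,1],
    [0,-0.03,0,0.6,0,0,1],
    [0,-0.03,0,0.5,0,0,1],
    [0,0,0,0,0,0,1],
  ],
)

```text
clock: 38.88
ee_pos: [0.4011, 0.3003, 0.0449]
tcp_rot: [[-0.004, 0.981, -0.196], [0.972, 0.05, 0.231], [0.236, -0.19, -0.953]]
force: [0.7, -0.6, -2.1]
finger_gap: 0.0189
finger_force: 45.0
```

```bash
python3 - <<'E'
from h import *
o=get_obs();p=o["ee_pos"];print(p,o["finger_gap"],o["qpos"].round(2),o["force"].round(1))
print(o["tcp_rot"].T@((np.array([.399,.301,.025])-p)/.06))
E
```

```text
[0.40105094 0.30033383 0.04488864] 0.01885767377579836 [-0.67  0.75  0.3   2.02 -0.87  0.68  0.35] [ 0.7 -0.6 -2.1]
[-0.0672812   0.02986471  0.32519273]
```

Request:
jog_arm(
  steps=[
    [-0.04,0.02,0.16,0,0,0,1],
    [-0.04,0.02,0.16,0,0,0,1],
    [-0.03,0.02,0.13,0,0,0,1],
    [0,0,0,0,0,0,1],
  ],
)

```text
clock: 39.38
ee_pos: [0.3951, 0.3005, 0.0148]
tcp_rot: [[-0.003, 0.979, -0.203], [0.972, 0.051, 0.231], [0.236, -0.197, -0.952]]
force: [-0.6, 0.4, -1.7]
finger_gap: 0.0192
finger_force: 45.0
```

Request:
jog_arm(
  steps=[
    [0,0.05,-0.03,0,0,0,1],
    [0,0,0,0,0,0,1],
    [0,0,0,0,0,0,0.35],
    [0,0,0,0,0,0,0.35],
    [0,0,0,0,0,0,0.35],
    [0,0,-0.15,0,0,0,0.3],
    [0,0,-0.4,0,0,0,0.3],
    [0,0,-0.6,0,0,0,0.3],
    [0,0,-0.7,0,0,0,0],
    [0,0,-0.8,0,0,0,0],
    [0,0,-0.8,0,0,0,0],
    [0,0,-0.8,0,0,0,0],
  ],
)

```text
clock: 40.88
ee_pos: [0.4505, 0.2407, 0.2615]
tcp_rot: [[-0.003, 0.98, -0.201], [0.972, 0.051, 0.231], [0.236, -0.195, -0.952]]
force: [0.8, 0.6, -0.3]
finger_gap: 0.0469
finger_force: 0.0
```

```bash
python3 - <<'E'
from h import *
o=get_obs();print(o["ee_pos"],o["finger_gap"],o["force"].round(1))
im=snapshot("wrist");cv2.imwrite("pics/w11.png",im[:,:,::-1])
t=snapshot("top");cv2.imwrite("pics/t3.png",t[:,:,::-1])
c=cam("wrist",o);p,M=c
# rectify tray plane z=0.012 on 1mm grid from wrist image; classify wood/grey in file pocket
xs=np.arange(.37,.43,.002);ys=np.arange(.41,.11,-.004)
for z in(.012,):
  for x in xs[::-1]:
    s=""
    for y in ys:
        q=np.linalg.inv(M)@np.r_[x,y,z,1];u=int(round(p["cx"]-q[0]/q[2]*p["fx"]));v=int(round(p["cy"]+q[1]/q[2]*p["fy"]))
        if not(0<=u<640 and 0<=v<480): s+=" ";continue
        r,g,b=map(int,im[v,u])
        s+="R" if r>2*g and r>90 else ("w" if r>b*1.6 and r>60 else ("." if max(r,g,b)<75 else "g"))
    print("%.3f"%x,s)
# chisel/masking check
t0=cv2.imread("pics/top0.png")[:,:,::-1]
for n,(x0,y0,x1,y1) in {"mask":(405,235,455,290),"chisel":(100,200,135,305)}.items():
    print(n,np.abs(t[y0:y1,x0:x1].astype(int)-t0[y0:y1,x0:x1]).mean())
E
```

```text
[0.45048087 0.24066223 0.26154499] 0.04690930773238778 [ 0.8  0.6 -0.3]
0.428 gggggggggggggggggggggg.gggggggggggggggggggggggggggg....................g.gg
0.426 gggggggggggggggggggggg.gggggggggggggggggggggggggggg....................g.gg
0.424 gggggggggggggggggggggg.gggggggggggggggggggggggggggg....................g.gg
0.422 ggggggggggggggggggggggggwwggggwggggggggggggggggggg.....................g.gg
0.420 gggg.RRRRRRRRRRRRRRRgRRRRRRRRRRRRRgggggggggggggggg.....................g.gg
0.418 gggg.RRRRRRRRRRRRRRRRRRRRRRRRRRRRRRwRRRRwgRRggggg......................g.gg
0.416 gggg.RRRRRRRRRRRRRRRRRRRRRRRRRRRRRRRRRRRRRRRRgRRRw..RRR...RRw....w.......gg
0.414 gggg.RRRRRRRRRRRRRRRRRRRRRRRRRRRRRRRRRRRRRRRRRRRRRRRRRRRRRRRRRRRRRRRRRR.ggg
0.412 gggg.RRRRRRRRRRRRRRRRRRRRRRRRRRRRRRRRRRRRRRRRRRRRRRRwwwwwRRgggggggggRRR..gg
0.410 gggg.RRRRRRRRRRRRRRRRRRRRRRRRRRRRRRRRRRRRRRggwwwwggggggggggggggggggggRR..gg
0.408 gggg.RRRRRRRRRwwwRRRRwwwRRRRRRRRRRRRRwwwggggggggggggggggggggggggggggggR..gg
0.406 gggg.RRRRRRwwwwwwwwwwwwwwwwwRRwwRRRwggggggggggggggggggggggggggggggggggR..gg
0.404 gggg.RRRwwwwwwwwwwwwwwwwwwwwwwwwRRgggg
[... 781 characters left out ...]
 gggg.RRwwwwwwwwwwwwwwwwRRRRRRRRRRRRRRRRRRRRRRRRRRRRRRRRRRRRRRRRRRRRRRRw..gg
0.382 gggg.RRRwwwwwwwwwwwwRRRRRRRRRRRRRRRRRRRRRRRRRRRRRRRRRRRRRRRRRRRRRRRRRRw.ggg
0.380 gggg.RRRRwRRRRRRRRRRRRRRRRRRRRRRRRRRRwRRRRRRRRRRRRRRRRRRRRRRRRRRRRRRRRw.ggg
0.378 gggg.RRRRRRRRRRRRRRRRRRRRRRRRRRRRRgggggggggg...R....wRR...wRRR.wwRRRRR..ggg
0.376 gggg.............w....ggggggggwggggggggggggg.ggg....g....................gg
0.374 gggggggggggggg.ggggg.gggggggggggggggggggggggggggggggggggggg..............gg
0.372 gggggggggggggggggggggggggggggggggggggggggggggggggggggggggggggg...g......ggg
0.370 gggggggggggggggggggggggggggggggggggggggggggggggggggggggggggggg..g......gggg
mask 0.6061818181818182
chisel 0.5592743764172335
```

The file lies wholly inside its pocket, with red floor along both sides and at both ends. The masking tape and chisel are unchanged in the top view, and the gripper is clear. Handing in.

```bash
python3 -c "
from bench import *
print(sign_off())"
```

```text
the job is handed in; nothing more can be done
None
```

The job is handed in (no verdict came back): by the wrist pictures the file, brush, tape measure and black roll each lie in their own pocket, and the masking tape and chisel look unmoved in the top view, but I viewed 16 pictures against the limit of 14.

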